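# Load the jar bath, snap its lid on, open the water cock and set the child-safe dial

### The job

Stand every little jam jar upright inside the round steel bath, put the lid on and press it down until it snaps home flush and level on the rim. Then turn the water cock's handle a quarter turn, as far as it goes, so that it lies along the pipe (open). Last, pull the child-safe dial up, turn its pointer clockwise from the bar to the two dots and push it fully back in; do not knock the mug or the tall glass jar.

Things in the scene. Friction and masses are not known exactly. Their poses are not given: they have to be found in the camera images.
- canner: The fixed jar bath: a round steel tub, a white control box (top 52 mm up) at its +y side, a brass pipe along -x from the box. Origin: tub centre on the worktop; z up. Bore 75 mm radius, wall 6 mm, rim 73 mm up. Four sprung nubs stick 7 mm into the bore 8 mm below the rim, at 45, 135, 225, 315 deg. Dial axis at (0.050, 0.128), cock axis at (-0.070, 0.128) in its frame.
- bath_floor (a point): Centre of the tub's inner floor, where the jars stand (8 mm above the worktop).
- bath_rim (a point): Centre of the tub's rim plane (73 mm above the worktop).
- jar1: Jam jar, glass with aluminium cap, a plain cylinder 38 mm in diameter and 46 mm high, 0.10 kg. Origin: centre of its underside, z up through the cap. May be absent.
- jar2: Another jam jar, the same as jar1. May be absent.
- jar3: Another jam jar, the same as jar1. May be absent.
- lid: Loose steel lid, 0.16 kg, flange 166 mm in diameter. Origin: centre of the flange's underside; z up. A plug below it, 16 mm deep, 141 mm wide, lower edge chamfered, enters the bore (4 mm play). Black knob 32 mm in diameter, 16 to 42 mm above the origin. Laid on, it rests on the nubs some 10 mm too high; pressed on the knob with 10 to 15 N it snaps down, flange on the rim, and stays.
- lid_knob (a point): Centre of the top of the lid's knob, 42 mm above the lid's origin.
- cock (a joint): Angle of the water cock, rad: 0 = shut (handle across the pipe), 1.571 = open (handle along the pipe) at a hard stop; grows counter-clockwise seen from above. It may start slightly turned. It stays where it is left and takes about 0.15 N m to turn.
- cock_axis (a point): On the cock's upright axis, at the middle height of the handle (65 mm above the worktop).
- cock_grip (a point): Point in the middle of the cock's black bar handle to grip or push, 50 mm from the axis. The bar is 12 mm wide and 18 mm high, reaches 78 mm out from the axis; its length runs along this point's y axis (outward = +y), which turns with the handle.
- dial (a joint): Angle of the dial, rad, clockwise from above: 0 = off (bar mark), 0.70 = one dot, 1.40 = two dots. It turns only while pulled out by at least 8 mm, and it goes back in only within about 0.1 rad of a mark. Friction holds it where it is left.
- dial_pull (a joint): How far the dial is pulled up, m: 0 = fully in, 0.012 = fully out. About 2.5 N moves it; friction holds it where it is left, and it does not spring back.
- dial_grip (a point): On the dial's upright axis, 20 mm above the dial's underside (the underside lies on the box top when in); rises and turns with the dial. The dial: a disc 48 mm wide, 7 mm high, with a bar grip on top 12 mm wide, 44 mm long, from 7 to 30 mm above the underside. The bar runs along this point's y axis; the pointer (white line) is its +y end.
- mug: Bystander: red mug, 82 mm in diameter, 85 mm high, handle to one side. Origin: at its foot, under the middle of its outline with the handle.
- jar_tall: Bystander: tall clear glass jar, 80 mm in diameter, 130 mm high. Origin: centre of its underside.
Not all that is in view belongs to the job. Leave any green or purple look-alike of the jar3 alone.

How it is judged:
By the outcome, as a careful person would: the job done as asked, in the order asked, and still so for the second after the job is handed in, with the robot touching nothing.
Of jar1, jar2, jar3 only 2 to 3 are there at a start; the rules pass over those that are not, and their reading is None.
At some moment in a run one of jar1, jar2, jar3 may be knocked a few centimetres aside while the robot is not near it.
Once in a run the grip may slacken for a moment while it holds something.
It also fails if it takes over 208 s, if anything falls off the work surface, if the arm or the gripper's body presses on something with over 40 N, if the wrist force passes 120 N, or if a joint passes its speed limit or range.

### The arm

A 6-joint arm with a two-finger parallel gripper is mounted at the origin on a cart in front of the work surface, level with it; the furniture and walls round the work are solid. World frame = base frame: x ahead of the robot, y to its left, z up, the work surface at z = 0. Lengths are in mm, angles in rad, forces in N, time in s.
With the tool pointing down it reaches from about 200 to 875 mm from the base axis. Payload 3.4 kg.
Tool frame: the origin (TCP) lies midway between the tips of the shut fingers; the grasp point (between the pads) lies 19 mm behind it (r.grasp_offset is the distance from the TCP to the grasp point, in mm); z points along the fingers, y is the direction in which the jaws open and shut (so a half turn about z gives the same grasp; the last joint's range is limited). The gripper opens to 94 mm and grips with 3 to 60 N. Pads are 16 mm wide; open, the fingers measure 119 mm over their backs; the gripper's body (75 mm by 177 mm) begins 78 mm behind the grasp point.
Start: joints at [1.153, 0.276, 1.505, -0, 1.361, -0.121], TCP at [168.183, 549.891, 205.493] pointing down, gripper open.
Joint ranges: [-2.89, 2.89], [-0.75, 2.08], [0.22, 2.7], [-1.18, 4.32], [0.11, 2.71], [-2.7, 2.7]. Speed limits (rad/s): [2.57, 2.57, 3.14, 3.14, 3.14, 3.14].

### API

Orientations are given as a unit quaternion [x, y, z, w].
In Python, from cell import get_obs, capture, camera_info, r gives the robot as it stands.
- The arm moves only by the tool play_rows, never from a script. Its arguments are lists of equal length, an entry for each row: "translation": the shift along the tool's x, y, z in units of 40 mm (1.0 is 40 mm), a list of three; "rotation": the turn, a rotation vector about the tool's x, y, z in degrees, a list of three. A call has 1 to 20 rows; each row shifts and turns the commanded pose from where the row before left it, along the tool's axes as they then stand; what a row does not reach is not made up. A row lasts 1/10 s, in which the tool goes at most 50 mm and 8.59 degrees, less where a joint would pass 70% of its speed; a pose out of reach is approached as far as the arm can. A call is refused whole if a number of a shift passes 1 or a number of a turn 8.59, either way. A call with a gripper value outside its range is refused whole. "jaw" is the closure in counts, from 0 (fully open) to 255 (shut), set as the call begins (left out, the last holds). The fingers move at their own pace and stop on an object; "force" is the grip in N (left out, the last holds). Time passes only in rows, so rows that do not move let the fingers close. It gives the time, the measured TCP pose, the force and the opening at its end, in the units of the state.
- get_obs(): the state, without advancing time (a new reading comes with each control period).
- capture(name): name is "side" or "top" or "wrist"; returns the picture (384x512x3 uint8, red, green, blue); there is no depth.
- camera_info(name): a dict with "vfov" (degrees; the focal length in pixels is half the picture's height over the tangent of half this angle, whatever the lens; pixels are square), "cx", "cy" (the principal point, pixels), "xyz" and "rotation" of the camera in the world. Camera axes: x right, y up, looking along -z (the intrinsics and any distortion apply to the point x, -y, -z); pixel columns grow to the right and rows downward; lengths in mm; the calibration is good to about 2 mm. A picture is of the moment at which its call begins: read the wrist's pose just before it. camera_info takes no time and is no camera call; for the wrist camera it gives the pose at the moment of the call.
- r.sign_off(): hands the job in, once; it reports no verdict.
The state is a dict: "time": time; "joints": joint angles; "joint_velocities": joint speeds; "effort": joint torques, N m; "tool_pos": TCP position; "eef_rot": TCP orientation; "contact_force": force on the tool from outside, world axes, zero at the start; "moment": the same for the moment, N m; "gripper_width": opening from 0.0 (shut) to 1.0 (fully open).
Only numpy, scipy, OpenCV 4.12 (cv2) and the standard library are available. Lean on these libraries where they do the work, as an engineer would, in place of code of your own. Each camera call takes 0.05 s, during which the arm holds its last target.

## Working session

There is one attempt and no reset: what is moved stays moved. The work goes in short steps, Python scripts to look and compute and a tool call to move; the robot and the scene stay as the last step left them, time stands still between calls to the robot, and variables do not carry over. Pictures are saved under pics/ and viewed, and the job is handed in when it is done.

Besides the shell and the picture viewer there is one more tool, called after "Call:" as a command line: name --argument value ..., lists and objects as JSON in quotes. play_rows: Moves the arm, as the interface text tells. Its arguments: {"type":"object","properties":{"translation":{"type":"array"},"rotation":{"type":"array"},"jaw":{"type":"number"},"force":{"type":"number"}},"required":["translation","rotation"]}

```bash
ls; mkdir -p pics; python3 - <<'E'
from cell import get_obs, capture, camera_info, r
import cv2
o=get_obs(); print(o['time'],o['tool_pos'],o['eef_rot'],o['gripper_width'])
for n in ("top","side","wrist"):
    print(n,camera_info(n))
    im=capture(n); cv2.imwrite(f"pics/{n}0.png",im[:,:,::-1])
E
```

```text
pics
0.0 [167.9417754  549.34283264 204.61988775] [ 1.47842049e-01  9.89010579e-01 -8.66432883e-04 -2.28693889e-04] 1.000297397243832
top {'vfov': 42.84810933343812, 'cx': 260.21605418232184, 'cy': 191.2469148858651, 'xyz': array([ 323.87606067,  -46.33065169, 1372.02028918]), 'rotation': array([-0.06122994,  0.06815718,  0.70821824, -0.70002315])}
side {'vfov': 52.09678334983681, 'cx': 253.35011506531174, 'cy': 195.42862370062142, 'xyz': array([ 213.30003677, -912.52867144,  522.30769124]), 'rotation': array([ 0.52259112, -0.09114259, -0.16999367,  0.830478  ])}
wrist {'vfov': 71.5779025378384, 'cx': 252.16329234535263, 'cy': 194.29955743626704, 'xyz': array([ 97.39840693, 571.58574496, 384.52333384]), 'rotation': array([-0.10443526, -0.07509212,  0.58959547,  0.79739051])}
```

View pics/top0.png

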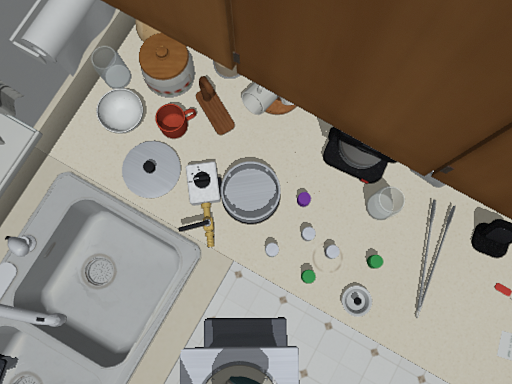

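View pics/side0.png

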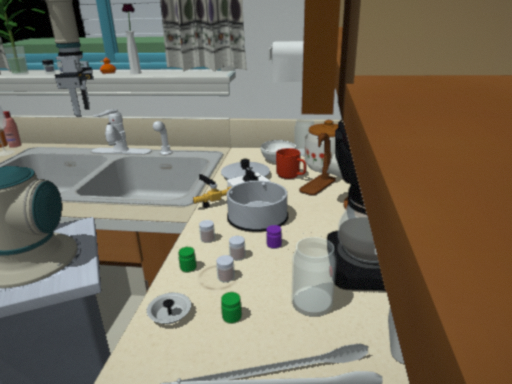

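View pics/wrist0.png

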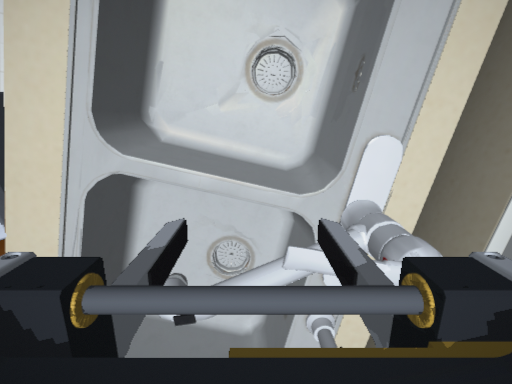

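```bash
cat > h.py <<'E'
import numpy as np, cv2
from scipy.spatial.transform import Rotation as R
from cell import get_obs, capture, camera_info, r
def fl(ci): return 192/np.tan(np.radians(ci['vfov']/2))
def ray(ci,u,v):
    f=fl(ci); d=np.array([(u-ci['cx'])/f,-(v-ci['cy'])/f,-1.])
    return R.from_quat(ci['rotation']).apply(d)
def pz(ci,u,v,z):
    d=ray(ci,u,v); return ci['xyz']+d*(z-ci['xyz'][2])/d[2]
def proj(ci,p):
    q=R.from_quat(ci['rotation']).inv().apply(np.array(p,float)-ci['xyz']); f=fl(ci)
    return np.array([ci['cx']+f*q[...,0]/-q[...,2],ci['cy']-f*q[...,1]/-q[...,2]])
def crop(im,u0,v0,u1,v1,s,name):
    c=cv2.resize(im[v0:v1,u0:u1,::-1],None,fx=s,fy=s,interpolation=cv2.INTER_CUBIC); cv2.imwrite('pics/'+name,c)
E
python3 - <<'E'
from h import *
im=cv2.imread('pics/top0.png')[:,:,::-1]
crop(im,80,90,340,290,3,'c1.png')
im=cv2.imread('pics/side0.png')[:,:,::-1]
crop(im,160,130,360,330,3,'c2.png')
c=camera_info('top')
print(proj(c,[168,550,205]),proj(c,[0,0,0]))
for uv in [(250,190),(151,167),(201,180),(272,249),(308,233),(332,251)]: print(uv,pz(c,*uv,50).round())
E
```

```text
[ -5.63375237 354.9914161 ] [239.63864685 407.16358279]
(250, 190) [573. -33.  50.]
(151, 167) [640. 241.  50.]
(201, 180) [602. 102.  50.]
(272, 249) [410. -91.  50.]
(308, 233) [ 452. -189.   50.]
(332, 251) [ 403. -252.   50.]
```

View pics/c1.png

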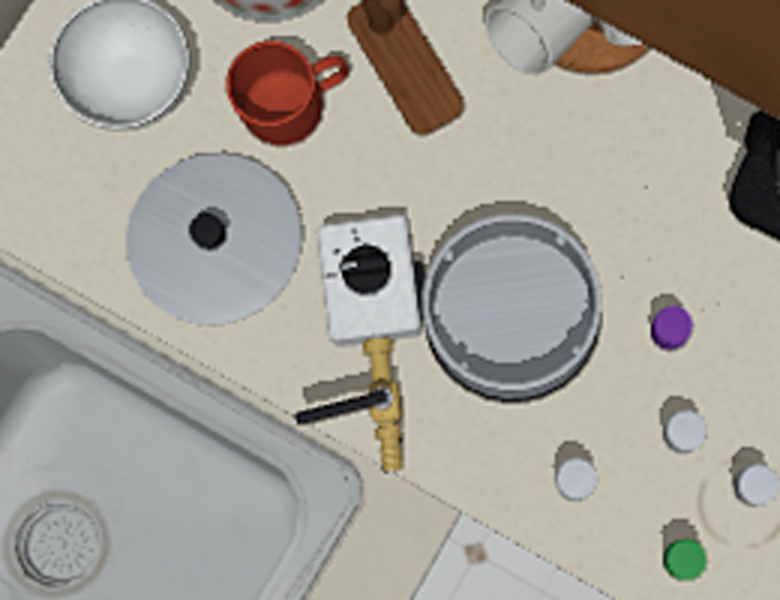

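View pics/c2.png

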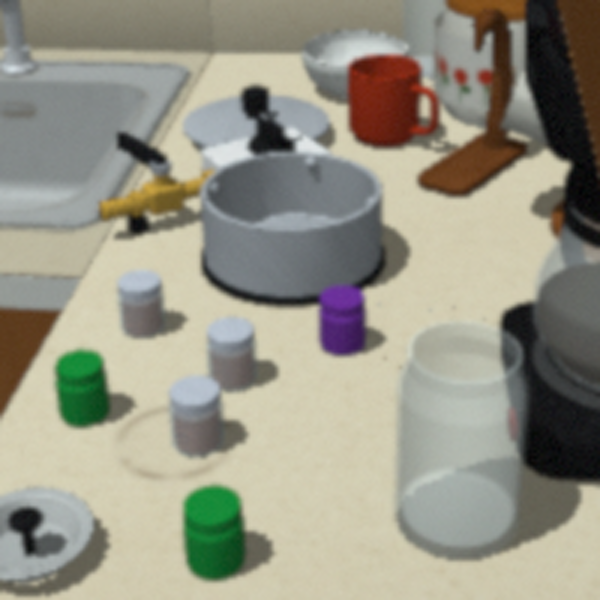

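```bash
python3 - <<'E'
from h import *
c=camera_info('top'); s=camera_info('side')
F=lambda u,v:(80+u/3,90+v/3)
G=lambda u,v:(160+u/3,130+v/3)
def tri(a,b):
    # least squares intersection
    A=np.zeros((3,3));B=np.zeros(3)
    for ci,uv in((c,a),(s,b)):
        d=ray(ci,*uv);d/=np.linalg.norm(d);P=np.eye(3)-np.outer(d,d);A+=P;B+=P@ci['xyz']
    return np.linalg.solve(A,B)
for n,uv,z in [('rim',(513,303),73),('dial',(365,268),82),('cock',(383,398),70),('cocktip',(300,419),65),('jA',(577,479),46),('jB',(686,431),46),('jC',(757,486),46),('knob',(208,229),58),('flange',(214,239),18),('mug',(272,85),85),('purple',(672,328),46),('greenA',(686,558),46)]:
    p=pz(c,*F(*uv),z); print(n,p.round(1),'side pix crop', ((proj(s,p)-np.array([160,130]))*3).round())
a=pz(c,*F(513,303),73);d=pz(c,*F(365,268),82);k=pz(c,*F(383,398),70)
v=(d-a)[:2]; print(np.hypot(*v),np.degrees(np.arctan2(v[1],v[0])-np.arctan2(.128,.05)))
v=(k-a)[:2]; print(np.hypot(*v),np.degrees(np.arctan2(v[1],v[0])-np.arctan2(.128,-.07)))
v=(d-k)[:2];print(np.hypot(*v),np.degrees(np.arctan2(v[1],v[0])))
E
```

```text
rim [565.5 -35.7  73. ] side pix crop [288. 186.]
dial [597.2  96.6  82. ] side pix crop [266. 120.]
cock [481.2  80.8  70. ] side pix crop [159. 157.]
cocktip [463.9 155.1  65. ] side pix crop [121. 138.]
jA [408.9 -91.6  46. ] side pix crop [137. 278.]
jB [ 451. -191.   46.] side pix crop [227. 326.]
jC [ 400.8 -253.4   46. ] side pix crop [190. 386.]
knob [640.3 243.5  58. ] side pix crop [254.  88.]
flange [640.2 246.3  18. ] side pix crop [254. 121.]
mug [768.6 182.9  85. ] side pix crop [382.  64.]
purple [ 545.6 -181.    46. ] side pix crop [336. 293.]
greenA [ 337.8 -187.5   46. ] side pix crop [ 79. 358.]
136.09460268974274 7.871846711287803
143.82132015966155 7.184918824661564
117.00780593814316 7.755985888526293
```

Call:
play_rows --translation '[[0, 0, -0.2], [0, 0, -0.2], [0, 0, -0.2], [0, 0, -0.2], [0, 0, -0.2], [0, 0, -0.2], [0, 0, -0.2], [0, 0, -0.2], [0, 0, -0.2]]' --rotation '[[0, 0, 8.11], [0, 0, 8.11], [0, 0, 8.11], [0, 0, 8.11], [0, 0, 8.11], [0, 0, 8.11], [0, 0, 8.11], [0, 0, 8.11], [0, 0, 8.11]]'

```text
time: 1.05
tool_pos: [168.1, 549.7, 277.4]
eef_rot: [0.709, 0.705, -0.0, 0.0]
contact_force: [-0.5, 0.6, -0.4]
gripper_width: 1.001
```

Call:
play_rows --translation '[[-0.975, 0.315, 0], [-0.975, 0.315, 0], [-0.975, 0.315, 0], [-0.975, 0.315, 0], [-0.975, 0.315, 0], [-0.975, 0.315, 0], [-0.975, 0.315, 0], [-0.975, 0.315, 0], [-0.975, 0.315, 0], [-0.975, 0.315, 0], [-0.975, 0.315, 0], [-0.975, 0.315, 0], [-0.975, 0.315, 0], [-0.975, 0.315, 0], [-0.975, 0.315, 0], [-0.975, 0.315, 0], [-0.975, 0.315, 0], [-0.975, 0.315, 0], [-0.975, 0.315, 0], [-0.975, 0.315, 0]]' --rotation '[[0, 0, 0], [0, 0, 0], [0, 0, 0], [0, 0, 0], [0, 0, 0], [0, 0, 0], [0, 0, 0], [0, 0, 0], [0, 0, 0], [0, 0, 0], [0, 0, 0], [0, 0, 0], [0, 0, 0], [0, 0, 0], [0, 0, 0], [0, 0, 0], [0, 0, 0], [0, 0, 0], [0, 0, 0], [0, 0, 0]]' --jaw 80

```text
time: 3.05
tool_pos: [420.3, -231.7, 277.2]
eef_rot: [0.707, 0.707, 0.0, -0.0]
contact_force: [0.4, 0.4, -0.2]
gripper_width: 0.686
```

```bash
python3 - <<'E'
from h import *
c=camera_info('wrist');im=capture('wrist');cv2.imwrite('pics/w1.png',cv2.resize(im[:,:,::-1],None,fx=1.5,fy=1.5))
o=get_obs();print(o['tool_pos'],o['eef_rot'],o['gripper_width'],c['xyz'])
Rt=R.from_quat(o['eef_rot']); print('look in tool',Rt.inv().apply(ray(c,c['cx'],c['cy'])))
for p in [(408.9,-91.6,46),(451,-191,46),(400.8,-253,46)]: print(proj(c,p)*1.5)
t=capture('top');cv2.imwrite('pics/t1.png',t[:,:,::-1])
E
```

```text
[ 422.7604227  -238.37456066  276.45595711] [ 0.70821158  0.70599402 -0.00170574  0.0024278 ] 0.686200196983819 [ 420.64940164 -157.38776897  457.0165158 ]
look in tool [-0.25123973 -0.00186064  0.9679231 ]
[366.34981803 113.78481509]
[408.70006481 219.44907386]
[360.0979497  278.98804948]
```

View pics/w1.png

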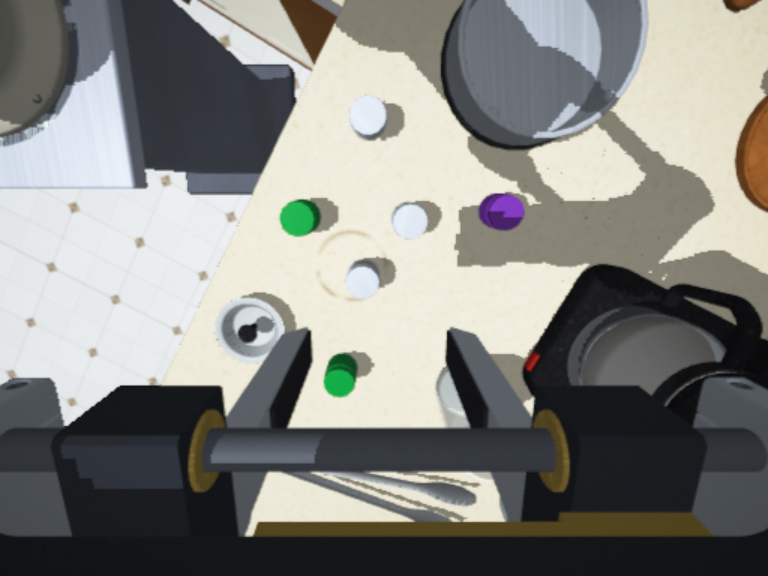

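```bash
python3 - <<'E'
from h import *
im=cv2.imread('pics/w1.png')
cv2.imwrite('pics/w1c.png',cv2.resize(im[80:320,320:460],None,fx=2.5,fy=2.5))
E
```

```text
(no output)
```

View pics/w1c.png

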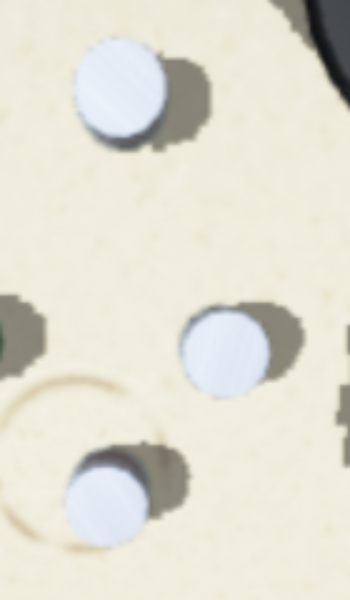

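```bash
python3 - <<'E'
from h import *
c=camera_info('wrist')
o=get_obs();print(o['tool_pos'],o['eef_rot'],c['xyz'])
for u,v in [(368,115.2),(410,221.2),(362.4,282)]: print(pz(c,u/1.5,v/1.5,46).round(1))
E
```

```text
[ 421.44764254 -234.62794636  276.31073992] [ 7.08508756e-01  7.05701590e-01 -7.12094108e-04  3.19530494e-04] [ 422.16476284 -159.93114111  455.99962533]
[412.1 -96.4  46. ]
[ 453.5 -196.2   46. ]
[ 404.2 -259.4   46. ]
```

Call:
play_rows --translation '[[0, 0, 0], [0, 0, 0], [0, 0, 0], [0, 0, 0]]' --rotation '[[0, 0, 0], [0, 0, 0], [0, 0, 0], [0, 0, 0]]'

```text
time: 3.55
tool_pos: [420.0, -229.0, 277.8]
eef_rot: [0.707, 0.708, 0.0, 0.0]
contact_force: [0.2, -0.1, 1.1]
gripper_width: 0.684
```

```bash
python3 - <<'E'
from h import *
c=camera_info('wrist');im=capture('wrist');cv2.imwrite('pics/w2.png',cv2.resize(im[50:220,200:320,::-1],None,fx=4,fy=4,interpolation=cv2.INTER_CUBIC))
o=get_obs();print(o['tool_pos'],o['eef_rot'],c['xyz'])
for p in [(408.9,-91.6,46),(451,-191,46),(400.8,-253,46)]: print((proj(c,p)-[200,50])*4)
E
```

```text
[ 420.10433651 -229.13384573  277.84014024] [7.06635208e-01 7.07577967e-01 1.23205160e-04 2.97745332e-04] [ 420.13000482 -154.49407242  457.60057821]
[178.10133678 111.52657318]
[290.08057202 392.17701761]
[160.54321826 549.94151537]
```

View pics/w2.png

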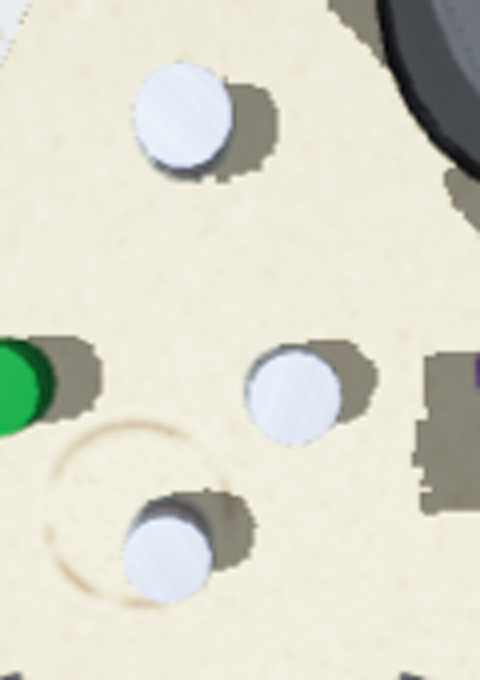

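Call:
play_rows --translation '[[-0.16, -0.11, 0.8], [-0.16, -0.11, 0.8], [-0.16, -0.11, 0.8], [-0.15, -0.12, 0.8], [0, 0, 0.8], [0, 0, 0.8], [0, 0, 0.6], [0, 0, 0.5], [0, 0, 0.4], [0, 0, 0.245], [0, 0, 0.1], [0, 0, 0], [0, 0, 0], [0, 0, 0]]' --rotation '[[0, 0, 0], [0, 0, 0], [0, 0, 0], [0, 0, 0], [0, 0, 0], [0, 0, 0], [0, 0, 0], [0, 0, 0], [0, 0, 0], [0, 0, 0], [0, 0, 0], [0, 0, 0], [0, 0, 0], [0, 0, 0]]'

```text
time: 5.0
tool_pos: [402.8, -255.7, 12.4]
eef_rot: [0.707, 0.707, 0.0, 0.001]
contact_force: [1.2, 0.1, 0.6]
gripper_width: 0.687
```

Call:
play_rows --translation '[[0, 0, 0], [0, 0, 0], [0, 0, 0], [0, 0, 0], [0, 0, 0], [0, 0, 0], [0, 0, 0], [0, 0, 0]]' --rotation '[[0, 0, 0], [0, 0, 0], [0, 0, 0], [0, 0, 0], [0, 0, 0], [0, 0, 0], [0, 0, 0], [0, 0, 0]]' --jaw 255 --force 20

```text
time: 5.8
tool_pos: [402.4, -255.3, 11.8]
eef_rot: [0.707, 0.707, 0.0, 0.0]
contact_force: [-0.3, 0.4, 2.5]
gripper_width: 0.399
```

Call:
play_rows --translation '[[0, 0, -0.5], [0, 0, -0.75], [0, 0, -0.75], [0, 0, -0.75], [0.3, 0.3, 0], [0.6, 0.5, 0], [0.6, 0.55, 0], [0.6, 0.55, 0], [0.6, 0.55, 0], [0.6, 0.55, 0], [0.5, 0.5, 0], [0.4, 0.3875, 0], [0.265, 0.2, 0], [0, 0, 0], [0, 0, 0], [0, 0, 0]]' --rotation '[[0, 0, 0], [0, 0, 0], [0, 0, 0], [0, 0, 0], [0, 0, 0], [0, 0, 0], [0, 0, 0], [0, 0, 0], [0, 0, 0], [0, 0, 0], [0, 0, 0], [0, 0, 0], [0, 0, 0], [0, 0, 0], [0, 0, 0], [0, 0, 0]]'

```text
time: 7.4
tool_pos: [564.7, -77.5, 121.5]
eef_rot: [0.707, 0.707, -0.0, -0.0]
contact_force: [-0.4, 0.6, -0.3]
gripper_width: 0.402
```

```bash
python3 - <<'E'
from h import *
c=camera_info('wrist');im=capture('wrist');cv2.imwrite('pics/w3.png',cv2.resize(im[:,:,::-1],None,fx=1.5,fy=1.5))
o=get_obs();print(o['tool_pos'],o['eef_rot'],c['xyz'],o['gripper_width'])
E
```

```text
[564.90047469 -77.50637904 121.64536704] [ 7.07446511e-01  7.06766820e-01 -2.83312584e-04 -1.29122822e-04] [565.30233339  -2.94953592 301.29123652] 0.40082991525781625
```

View pics/w3.png

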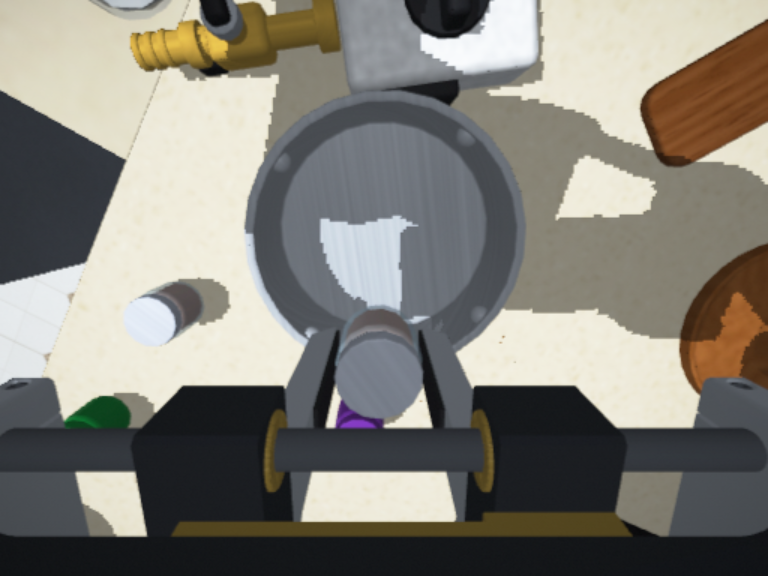

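```bash
python3 - <<'E'
from h import *
c=camera_info('wrist')
P=[pz(c,u/1.5,v/1.5,65)[:2] for u,v in [(282,162),(478,313),(466,138),(312,333)]]
print(np.round(P,1)); m=np.mean(P,axis=0); print(m)
for p in P: d=p-m; print(np.hypot(*d),np.degrees(np.arctan2(d[1],d[0])))
for u,v in [(246,228),(525,228),(384,92)]: print(pz(c,u/1.5,v/1.5,73))
E
```

```text
[[510.7   9.6]
 [626.8 -80. ]
 [613.7  22.1]
 [523.  -93.1]]
[568.55639473 -35.34885046]
73.26540096451618 142.1567373461944
73.35174437242348 -37.492693726128266
73.07131874272477 51.80083561066507
73.52068968394624 -128.26320923492895
[489.80103637 -26.4930488   73.        ]
[648.17972135 -26.78950933  73.        ]
[568.07160641  43.87698681  73.        ]
```

Call:
play_rows --translation '[[0.04, 0.05, 0.4], [0, 0, 0.5], [0, 0, 0.5], [0, 0, 0.5], [0, 0, 0.3], [0, 0, 0.2], [0, 0, 0.1], [0, 0, 0.02], [0, 0, 0], [0, 0, 0]]' --rotation '[[0, 0, 0], [0, 0, 0], [0, 0, 0], [0, 0, 0], [0, 0, 0], [0, 0, 0], [0, 0, 0], [0, 0, 0], [0, 0, 0], [0, 0, 0]]'

```text
time: 8.45
tool_pos: [568.4, -75.2, 21.6]
eef_rot: [0.707, 0.707, 0.0, 0.001]
contact_force: [-0.3, 0.3, -1.2]
gripper_width: 0.4
```

Call:
play_rows --translation '[[0, 0, 0], [0, 0, 0], [0, 0, 0], [0, 0, 0]]' --rotation '[[0, 0, 0], [0, 0, 0], [0, 0, 0], [0, 0, 0]]' --jaw 100

```text
time: 8.85
tool_pos: [567.9, -75.1, 21.0]
eef_rot: [0.707, 0.707, 0.0, 0.0]
contact_force: [0.7, -0.1, 0.2]
gripper_width: 0.61
```

Call:
play_rows --translation '[[0, 0, -0.5], [0, 0, -0.7], [0, 0, -0.7], [0, 0, -0.6], [0, 0, 0], [0, 0, 0], [0, 0, 0], [0, 0, 0], [0, 0, 0], [0, 0, 0], [0, 0, 0]]' --rotation '[[0, 0, 0], [0, 0, 0], [0, 0, 0], [0, 0, 0], [0, 0, 8.57], [0, 0, 8.57], [0, 0, 8.57], [0, 0, 8.57], [0, 0, 8.57], [0, 0, 8.57], [0, 0, 8.57]]'

```text
time: 9.95
tool_pos: [567.7, -75.0, 120.8]
eef_rot: [0.967, 0.256, -0.0, -0.0]
contact_force: [0.7, -0.4, -1.0]
gripper_width: 0.614
```

Call:
play_rows --translation '[[-0.496, 0.135, 0], [-0.496, 0.135, 0], [-0.496, 0.135, 0], [-0.496, 0.135, 0], [-0.496, 0.135, 0], [-0.496, 0.135, 0], [-0.496, 0.135, 0], [-0.496, 0.135, 0], [0, 0, 0], [0, 0, 0], [0, 0, 0]]' --rotation '[[0, 0, 0], [0, 0, 0], [0, 0, 0], [0, 0, 0], [0, 0, 0], [0, 0, 0], [0, 0, 0], [0, 0, 0], [0, 0, 0], [0, 0, 0], [0, 0, 0]]' --jaw 80

```text
time: 11.05
tool_pos: [452.5, -191.5, 120.9]
eef_rot: [0.966, 0.259, 0.0, -0.0]
contact_force: [-0.3, -1.1, 0.4]
gripper_width: 0.687
```

```bash
cat > look.py <<'E'
from h import *
import sys
c=camera_info('wrist');im=capture('wrist');cv2.imwrite(f'pics/{sys.argv[1]}.png',cv2.resize(im[:,:,::-1],None,fx=1.5,fy=1.5))
o=get_obs();q=o['eef_rot'];print(o['time'],o['tool_pos'],q,2*np.degrees(np.arctan2(q[1],q[0])),c['xyz'],o['gripper_width'])
np.savez('last.npz',**{k:np.array(v) for k,v in c.items()})
E
python3 look.py w4
```

```text
11.1 [ 452.5282527  -191.37804744  120.888476  ] [ 9.65798870e-01  2.59292243e-01  2.70616692e-04 -5.56878953e-05] 30.056142175548363 [ 516.98117697 -154.1716727   300.77690743] 0.6870053495583404
```

View pics/w4.png

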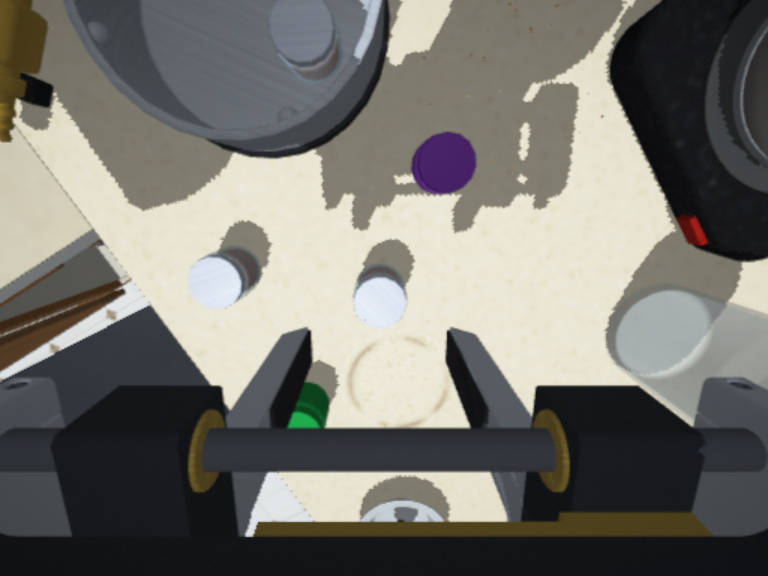

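```bash
python3 - <<'E'
from h import *
c=camera_info('wrist')
for u,v in [(380,301),(216,281)]: print(pz(c,u/1.5,v/1.5,46).round(1))
o=get_obs();print(o['tool_pos'])
E
```

```text
[ 453.3 -192.4   46. ]
[411.5 -92.5  46. ]
[ 452.5282527  -191.37804744  120.888476  ]
```

Call:
play_rows --translation '[[0, 0.02, 0.6], [0, 0, 0.7], [0, 0, 0.6], [0, 0, 0.5], [0, 0, 0.22], [0, 0, 0.1], [0, 0, 0], [0, 0, 0]]' --rotation '[[0, 0, 0], [0, 0, 0], [0, 0, 0], [0, 0, 0], [0, 0, 0], [0, 0, 0], [0, 0, 0], [0, 0, 0]]'

```text
time: 11.9
tool_pos: [453.2, -192.9, 12.8]
eef_rot: [0.966, 0.259, 0.001, 0.001]
contact_force: [0.5, -0.1, -0.9]
gripper_width: 0.687
```

Call:
play_rows --translation '[[0, 0, 0], [0, 0, 0], [0, 0, 0], [0, 0, 0], [0, 0, 0], [0, 0, 0], [0, 0, 0]]' --rotation '[[0, 0, 0], [0, 0, 0], [0, 0, 0], [0, 0, 0], [0, 0, 0], [0, 0, 0], [0, 0, 0]]' --jaw 255

```text
time: 12.6
tool_pos: [452.5, -192.7, 12.4]
eef_rot: [0.966, 0.259, 0.0, 0.0]
contact_force: [-1.1, -0.0, 4.9]
gripper_width: 0.4
```

Call:
play_rows --translation '[[0, 0, -0.5], [0, 0, -0.75], [0, 0, -0.75], [0, 0, -0.75], [0.35, -0.12, 0], [0.6, -0.22, 0], [0.65, -0.24, 0], [0.65, -0.24, 0], [0.65, -0.24, 0], [0.65, -0.24, 0], [0.65, -0.24, 0], [0.6, -0.21, 0], [0.4, -0.139, 0], [0.247, -0.07, 0], [0, 0, 0], [0, 0, 0], [0, 0, 0]]' --rotation '[[0, 0, 0], [0, 0, 0], [0, 0, 0], [0, 0, 0], [0, 0, 0], [0, 0, 0], [0, 0, 0], [0, 0, 0], [0, 0, 0], [0, 0, 0], [0, 0, 0], [0, 0, 0], [0, 0, 0], [0, 0, 0], [0, 0, 0], [0, 0, 0], [0, 0, 0]]'

```text
time: 14.3
tool_pos: [601.0, -16.5, 121.9]
eef_rot: [0.966, 0.259, -0.0, 0.0]
contact_force: [0.2, 0.1, -1.2]
gripper_width: 0.4
```

```bash
python3 look.py w5
```

```text
14.35 [601.11549791 -16.55825962 122.12728979] [ 9.66031276e-01  2.58425082e-01 -2.19623823e-04  4.29646841e-05] 29.953265911198923 [665.78242562  20.82154495 301.68984349] 0.40170019767488024
```

View pics/w5.png

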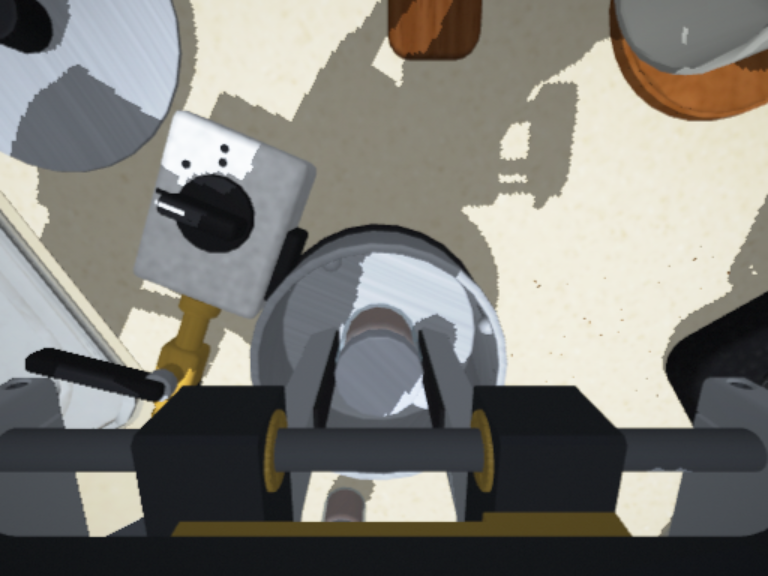

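Call:
play_rows --translation '[[0, 0, 0.4], [0, 0, 0.5], [0, 0, 0.5], [0, 0, 0.5], [0, 0, 0.3], [0, 0, 0.2], [0, 0, 0.1], [0, 0, 0.025], [0, 0, 0], [0, 0, 0]]' --rotation '[[0, 0, 0], [0, 0, 0], [0, 0, 0], [0, 0, 0], [0, 0, 0], [0, 0, 0], [0, 0, 0], [0, 0, 0], [0, 0, 0], [0, 0, 0]]'

```text
time: 15.35
tool_pos: [602.4, -15.8, 21.8]
eef_rot: [0.966, 0.259, 0.001, 0.0]
contact_force: [0.8, -0.2, -2.1]
gripper_width: 0.4
```

Call:
play_rows --translation '[[0, 0, 0], [0, 0, 0], [0, 0, 0], [0, 0, 0]]' --rotation '[[0, 0, 0], [0, 0, 0], [0, 0, 0], [0, 0, 0]]' --jaw 105

```text
time: 15.75
tool_pos: [601.9, -15.7, 21.3]
eef_rot: [0.966, 0.259, 0.0, 0.0]
contact_force: [-0.1, 0.2, 0.0]
gripper_width: 0.588
```

Call:
play_rows --translation '[[0, 0, -0.5], [0, 0, -0.7], [0, 0, -0.7], [0, 0, -0.6], [0, 0, 0], [0, 0, 0], [0, 0, 0], [0, 0, 0], [0, 0, 0], [0, 0, 0], [0, 0, 0], [0, 0, 0], [0, 0, 0], [0, 0, 0], [0, 0, 0], [0, 0, 0], [0, 0, 0], [0, 0, 0]]' --rotation '[[0, 0, 0], [0, 0, 0], [0, 0, 0], [0, 0, 0], [0, 0, -8.57], [0, 0, -8.57], [0, 0, -8.57], [0, 0, -8.57], [0, 0, -8.57], [0, 0, -8.57], [0, 0, -8.57], [0, 0, -8.57], [0, 0, -8.57], [0, 0, -8.57], [0, 0, -8.57], [0, 0, -8.57], [0, 0, -8.57], [0, 0, -8.57]]'

```text
time: 17.55
tool_pos: [601.7, -15.7, 121.1]
eef_rot: [0.256, 0.967, 0.0, -0.0]
contact_force: [-0.2, -0.3, 0.2]
gripper_width: 0.587
```

Call:
play_rows --translation '[[0.317, -0.405, 0], [0.317, -0.405, 0], [0.317, -0.405, 0], [0.317, -0.405, 0], [0.317, -0.405, 0], [0.317, -0.405, 0], [0.317, -0.405, 0], [0.317, -0.405, 0], [0.317, -0.405, 0], [0.317, -0.405, 0], [0, 0, 0], [0, 0, 0], [0, 0, 0]]' --rotation '[[0, 0, 0], [0, 0, 0], [0, 0, 0], [0, 0, 0], [0, 0, 0], [0, 0, 0], [0, 0, 0], [0, 0, 0], [0, 0, 0], [0, 0, 0], [0, 0, 0], [0, 0, 0], [0, 0, 0]]' --jaw 80

```text
time: 18.85
tool_pos: [412.2, -92.6, 121.3]
eef_rot: [0.259, 0.966, 0.0, 0.001]
contact_force: [-0.0, -0.2, -0.8]
gripper_width: 0.684
```

```bash
python3 look.py w6
```

```text
18.9 [412.0920706  -92.52366018 121.18888225] [2.58662917e-01 9.65967503e-01 1.37129970e-04 5.08944626e-04] 150.01851738417028 [347.90363228 -55.27622161 300.99981895] 0.685741615511479
```

View pics/w6.png

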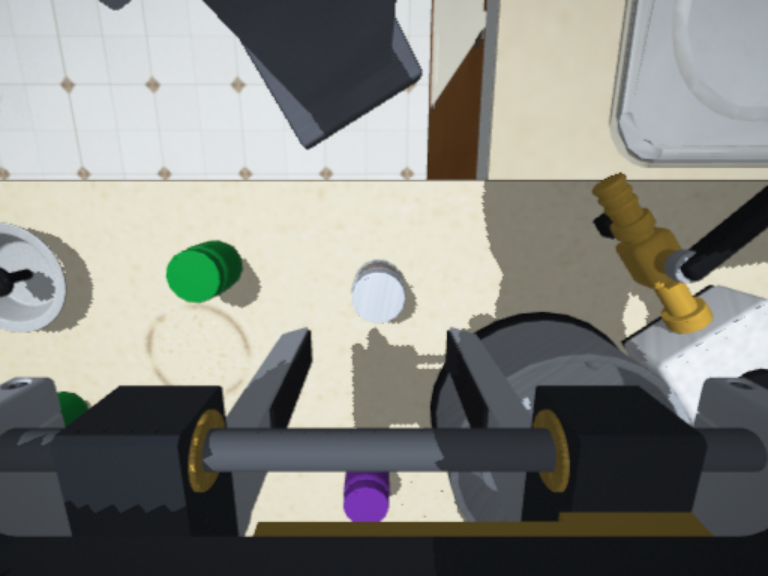

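```bash
python3 - <<'E'
from h import *
c=camera_info('wrist')
p=pz(c,379/1.5,295.5/1.5,46);print(p)
E
```

```text
[408.96015256 -90.38736182  46.        ]
```

Call:
play_rows --translation '[[0, 0, 0.6], [0, 0, 0.7], [0, 0, 0.6], [0, 0, 0.5], [0, 0, 0.22], [0, 0, 0.1], [0, 0, 0], [0, 0, 0]]' --rotation '[[0, 0, 0], [0, 0, 0], [0, 0, 0], [0, 0, 0], [0, 0, 0], [0, 0, 0], [0, 0, 0], [0, 0, 0]]'

```text
time: 19.7
tool_pos: [411.9, -92.8, 12.9]
eef_rot: [0.259, 0.966, -0.0, 0.001]
contact_force: [-0.0, 0.5, 0.2]
gripper_width: 0.686
```

Call:
play_rows --translation '[[0, 0, 0], [0, 0, 0], [0, 0, 0], [0, 0, 0], [0, 0, 0], [0, 0, 0], [0, 0, 0]]' --rotation '[[0, 0, 0], [0, 0, 0], [0, 0, 0], [0, 0, 0], [0, 0, 0], [0, 0, 0], [0, 0, 0]]' --jaw 255

```text
time: 20.4
tool_pos: [411.2, -92.6, 12.5]
eef_rot: [0.259, 0.966, 0.0, 0.0]
contact_force: [-0.5, 0.3, 5.7]
gripper_width: 0.399
```

Call:
play_rows --translation '[[0, 0, -0.5], [0, 0, -0.75], [0, 0, -0.75], [0, 0, -0.75], [-0.15, 0.25, 0], [-0.25, 0.45, 0], [-0.27, 0.5, 0], [-0.27, 0.5, 0], [-0.27, 0.5, 0], [-0.24, 0.45, 0], [-0.15, 0.327, 0], [-0.1, 0.2, 0], [0, 0, 0], [0, 0, 0], [0, 0, 0]]' --rotation '[[0, 0, 0], [0, 0, 0], [0, 0, 0], [0, 0, 0], [0, 0, 0], [0, 0, 0], [0, 0, 0], [0, 0, 0], [0, 0, 0], [0, 0, 0], [0, 0, 0], [0, 0, 0], [0, 0, 0], [0, 0, 0], [0, 0, 0]]'

```text
time: 21.9
tool_pos: [532.5, -16.9, 122.1]
eef_rot: [0.259, 0.966, -0.0, -0.0]
contact_force: [-0.4, -0.0, -1.7]
gripper_width: 0.399
```

```bash
python3 look.py w7
```

```text
21.95 [532.65267731 -16.96056122 122.29187431] [ 2.59183929e-01  9.65827960e-01 -8.01609782e-05 -1.90233126e-04] 149.95670952819023 [468.70701073  20.47167069 301.98154645] 0.40189357140558307
```

View pics/w7.png

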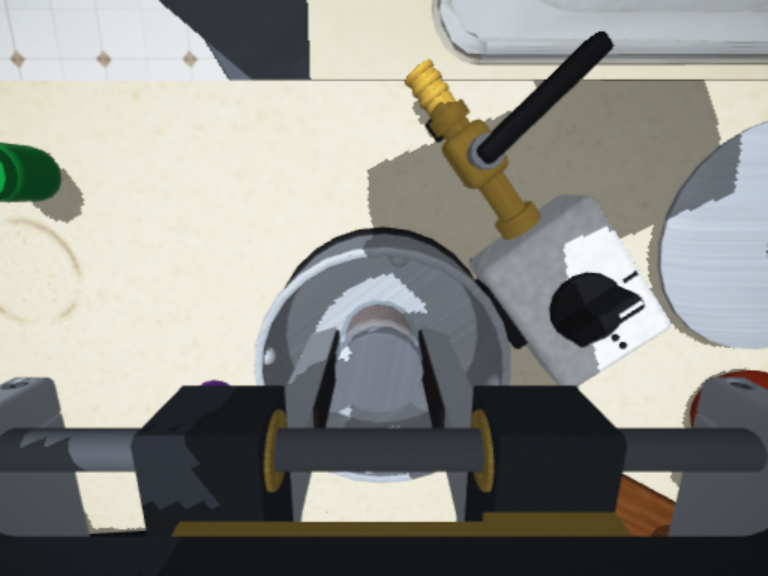

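Call:
play_rows --translation '[[0, 0, 0.4], [0, 0, 0.5], [0, 0, 0.5], [0, 0, 0.5], [0, 0, 0.3], [0, 0, 0.2], [0, 0, 0.1], [0, 0, 0.025], [0, 0, 0], [0, 0, 0]]' --rotation '[[0, 0, 0], [0, 0, 0], [0, 0, 0], [0, 0, 0], [0, 0, 0], [0, 0, 0], [0, 0, 0], [0, 0, 0], [0, 0, 0], [0, 0, 0]]'

```text
time: 22.95
tool_pos: [534.0, -16.6, 21.9]
eef_rot: [0.259, 0.966, 0.0, 0.001]
contact_force: [-0.9, -0.3, -0.6]
gripper_width: 0.402
```

Call:
play_rows --translation '[[0, 0, 0], [0, 0, 0], [0, 0, 0], [0, 0, 0]]' --rotation '[[0, 0, 0], [0, 0, 0], [0, 0, 0], [0, 0, 0]]' --jaw 105

```text
time: 23.35
tool_pos: [533.5, -16.6, 21.5]
eef_rot: [0.259, 0.966, 0.0, 0.0]
contact_force: [0.4, -0.4, -0.4]
gripper_width: 0.589
```

Call:
play_rows --translation '[[0, 0, -0.5], [0, 0, -0.7], [0, 0, -0.7], [0, 0, -0.6], [0, 0, -0.28], [0, 0, -0.28], [0, 0, -0.28], [0, 0, -0.28], [0, 0, -0.28], [0, 0, -0.28], [0, 0, -0.28]]' --rotation '[[0, 0, 0], [0, 0, 0], [0, 0, 0], [0, 0, 0], [0, 0, 8.57], [0, 0, 8.57], [0, 0, 8.57], [0, 0, 8.57], [0, 0, 8.57], [0, 0, 8.57], [0, 0, 8.57]]'

```text
time: 24.45
tool_pos: [533.2, -16.5, 200.1]
eef_rot: [0.709, 0.705, 0.0, -0.0]
contact_force: [-0.1, 0.5, 0.9]
gripper_width: 0.585
```

Call:
play_rows --translation '[[0.583, 0.333, 0], [0.583, 0.333, 0], [0.583, 0.333, 0], [0.583, 0.333, 0], [0.583, 0.333, 0], [0.583, 0.333, 0], [0.583, 0.333, 0], [0.583, 0.333, 0], [0, 0, 0], [0, 0, 0], [0, 0, 0], [0, 0, 0]]' --rotation '[[0, 0, 0], [0, 0, 0], [0, 0, 0], [0, 0, 0], [0, 0, 0], [0, 0, 0], [0, 0, 0], [0, 0, 0], [0, 0, 0], [0, 0, 0], [0, 0, 0], [0, 0, 0]]' --jaw 80

```text
time: 25.65
tool_pos: [639.5, 168.9, 199.9]
eef_rot: [0.707, 0.707, -0.0, 0.0]
contact_force: [0.6, -0.0, -0.4]
gripper_width: 0.688
```

```bash
python3 look.py w8; python3 - <<'E'
from h import *
im=capture('top'); crop(im,80,90,340,290,3,'t8.png')
E
```

```text
25.7 [639.53729011 168.99636736 199.97642578] [ 7.07464303e-01  7.06749073e-01 -5.79588737e-05  7.46255712e-05] 89.94204601762438 [639.85066895 243.43902954 379.66092254] 0.688784986382075
```

View pics/w8.png

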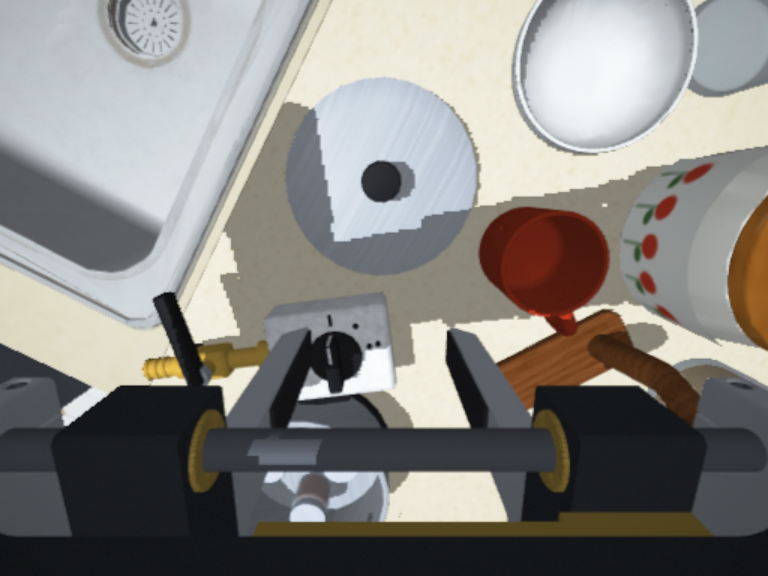

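View pics/t8.png

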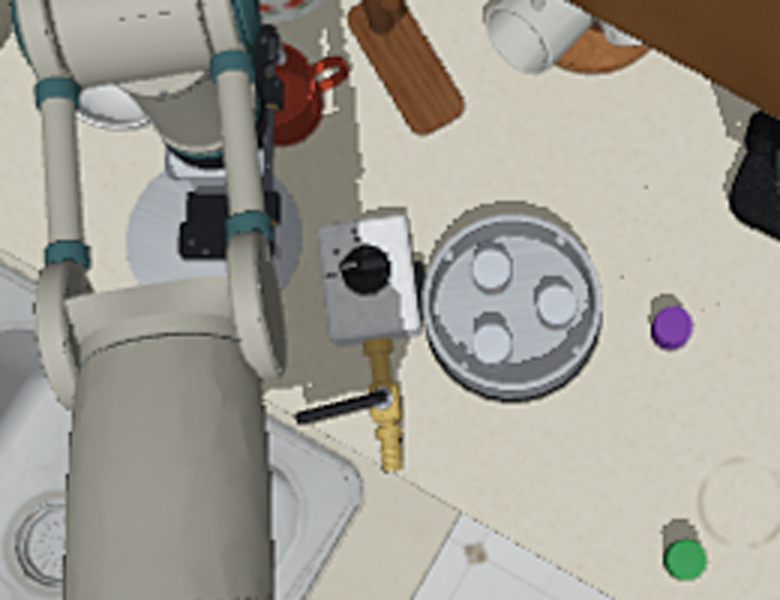

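```bash
python3 - <<'E'
from h import *
c=camera_info('wrist'); t=camera_info('top')
print(pz(c,381/1.5,181/1.5,58),pz(c,383/1.5,176/1.5,18))
for z in (16,18): print([pz(c,u/1.5,v/1.5,z).round(1) for u,v in((287,176),(479,176),(383,77),(383,275))])
E
```

```text
[641.81442891 246.5645652   58.        ] [643.7834334  251.12780962  18.        ]
[array([559.8, 251.3,  16. ]), array([727.8, 251. ,  16. ]), array([643.7, 329.6,  16. ]), array([643.9, 162.5,  16. ])]
[array([560.2, 251.3,  18. ]), array([727.3, 251. ,  18. ]), array([643.7, 329.1,  18. ]), array([643.9, 162.9,  18. ])]
```

Call:
play_rows --translation '[[0.3, 0.034, 0], [0.5, 0.034, 0.2], [0.6, 0, 0.5], [0.4, 0, 0.7], [0.14, 0, 0.8], [0, 0, 0.8], [0, 0, 0.6], [0, 0, 0.4], [0, 0, 0.25], [0, 0, 0.15], [0, 0, 0], [0, 0, 0], [0, 0, 0]]' --rotation '[[0, 0, 0], [0, 0, 0], [0, 0, 0], [0, 0, 0], [0, 0, 0], [0, 0, 0], [0, 0, 0], [0, 0, 0], [0, 0, 0], [0, 0, 0], [0, 0, 0], [0, 0, 0], [0, 0, 0]]'

```text
time: 27.05
tool_pos: [643.2, 248.0, 24.3]
eef_rot: [0.707, 0.707, 0.001, 0.0]
contact_force: [-1.0, -0.1, 0.2]
gripper_width: 0.686
```

Call:
play_rows --translation '[[0, 0, 0], [0, 0, 0], [0, 0, 0], [0, 0, 0], [0, 0, 0], [0, 0, 0], [0, 0, 0], [0, 0, 0], [0, 0, 0], [0, 0, 0]]' --rotation '[[0, 0, 0], [0, 0, 0], [0, 0, 0], [0, 0, 0], [0, 0, 0], [0, 0, 0], [0, 0, 0], [0, 0, 0], [0, 0, 0], [0, 0, 0]]' --jaw 255 --force 30

```text
time: 28.05
tool_pos: [642.3, 247.6, 23.7]
eef_rot: [0.707, 0.707, -0.0, -0.0]
contact_force: [-1.6, -0.6, 2.6]
gripper_width: 0.337
```

```bash
python3 look.py w9
```

```text
28.1 [642.32538496 247.54166473  23.66468286] [ 7.07069167e-01  7.07144331e-01 -2.42252136e-04 -1.73900076e-04] 90.00609043721813 [642.74787245 322.01274966 203.4623818 ] 0.3317908213648671
```

View pics/w9.png

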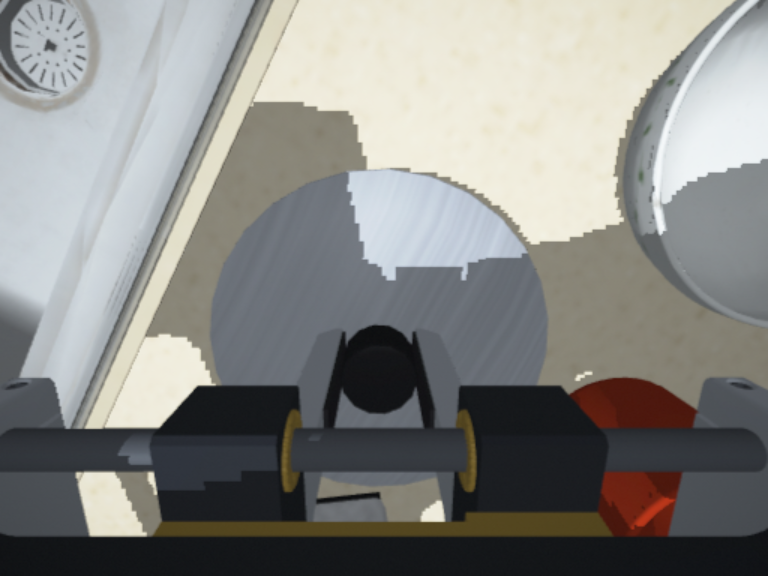

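```bash
python3 - <<'E'
from h import *
c=camera_info('wrist')
print(pz(c,379/1.5,369/1.5,58),[pz(c,u/1.5,v/1.5,17).round(1) for u,v in((211,327),(548,327),(385,168),(378,486))])
E
```

```text
[642.7262031  251.36160173  58.        ] [array([559.5, 254.2,  17. ]), array([726.3, 254.1,  17. ]), array([645.4, 329.3,  17. ]), array([642.1, 160.6,  17. ])]
```

Call:
play_rows --translation '[[0, 0, -0.2], [0, 0, -0.4], [0, 0, -0.5], [0, 0, -0.5], [0, 0, -0.5], [0, 0, -0.4], [0, 0, -0.25], [0, 0, 0]]' --rotation '[[0, 0, 0], [0, 0, 0], [0, 0, 0], [0, 0, 0], [0, 0, 0], [0, 0, 0], [0, 0, 0], [0, 0, 0]]'

```text
time: 28.9
tool_pos: [643.9, 247.9, 135.6]
eef_rot: [0.707, 0.707, 0.002, 0.001]
contact_force: [-0.1, -0.2, -2.3]
gripper_width: 0.337
```

Call:
play_rows --translation '[[-0.3, -0.08, 0], [-0.5, -0.133, 0], [-0.6, -0.159, 0], [-0.6, -0.159, 0], [-0.6, -0.159, 0], [-0.6, -0.159, 0], [-0.6, -0.159, 0], [-0.6, -0.159, 0], [-0.6, -0.159, 0], [-0.6, -0.159, 0], [-0.6, -0.16, 0], [-0.45, -0.12, 0], [-0.27, -0.07, 0], [-0.123, -0.033, 0], [0, 0, 0], [0, 0, 0], [0, 0, 0]]' --rotation '[[0, 0, 0], [0, 0, 0], [0, 0, 0], [0, 0, 0], [0, 0, 0], [0, 0, 0], [0, 0, 0], [0, 0, 0], [0, 0, 0], [0, 0, 0], [0, 0, 0], [0, 0, 0], [0, 0, 0], [0, 0, 0], [0, 0, 0], [0, 0, 0], [0, 0, 0]]'

```text
time: 30.6
tool_pos: [568.0, -33.4, 133.6]
eef_rot: [0.707, 0.707, 0.0, -0.0]
contact_force: [-0.5, 0.1, -2.5]
gripper_width: 0.332
```

```bash
python3 look.py w10;  python3 - <<'E'
from h import *
im=capture('side'); crop(im,160,80,360,280,3,'s10.png')
E
```

```text
30.65 [568.09774437 -33.3834408  133.58560201] [ 7.06701754e-01  7.07511560e-01  1.14756512e-04 -9.79706848e-05] 90.0656173082606 [568.3125963   40.99101388 313.40635762] 0.3377128268263638
```

View pics/w10.png

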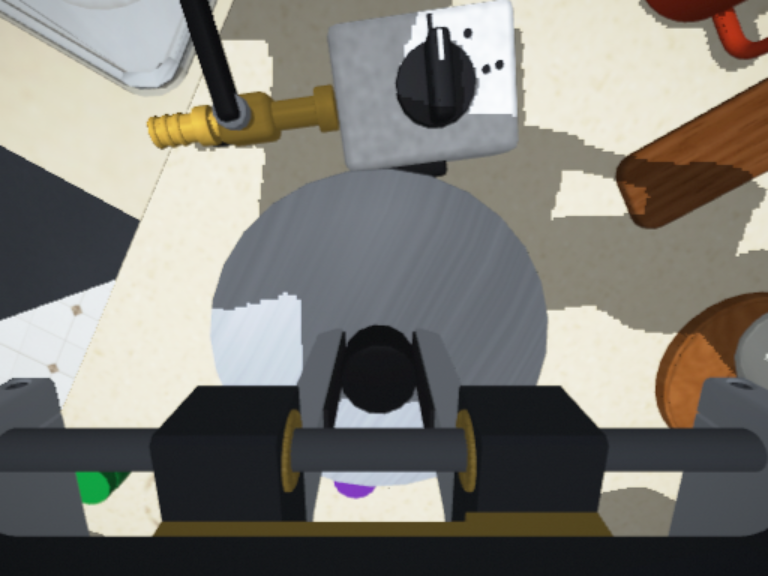

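View pics/s10.png

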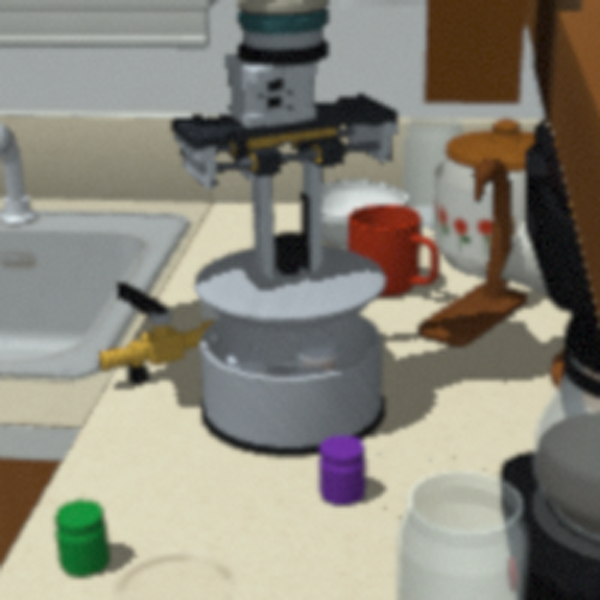

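Call:
play_rows --translation '[[-0.02, 0, 0.2], [0, 0, 0.3], [0, 0, 0.25], [0, 0, 0.15], [0, 0, 0.1], [0, 0, 0.05], [0, 0, 0], [0, 0, 0]]' --rotation '[[0, 0, 0], [0, 0, 0], [0, 0, 0], [0, 0, 0], [0, 0, 0], [0, 0, 0], [0, 0, 0], [0, 0, 0]]'

```text
time: 31.5
tool_pos: [568.2, -35.0, 92.0]
eef_rot: [0.707, 0.707, 0.0, 0.0]
contact_force: [-0.3, 0.9, -0.7]
gripper_width: 0.336
```

Call:
play_rows --translation '[[0, 0, 0.025], [0, 0, 0.025], [0, 0, 0.025], [0, 0, 0]]' --rotation '[[0, 0, 0], [0, 0, 0], [0, 0, 0], [0, 0, 0]]'

```text
time: 31.9
tool_pos: [568.5, -34.6, 89.5]
eef_rot: [0.707, 0.707, 0.001, 0.0]
contact_force: [0.0, 2.4, 4.0]
gripper_width: 0.332
```

```bash
python3 look.py w11;  python3 - <<'E'
from h import *
im=capture('side'); crop(im,200,130,320,250,5,'s11.png')
E
```

```text
31.95 [568.49994962 -34.61399282  89.41696509] [7.07061932e-01 7.07151150e-01 7.10513807e-04 4.12705488e-04] 90.0072292393162 [568.49999408  39.76812623 269.30855386] 0.33584131205987067
```

View pics/s11.png

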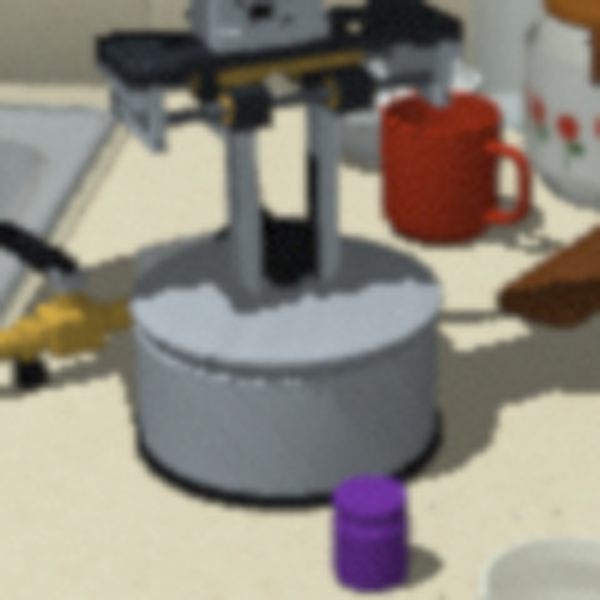

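Call:
play_rows --translation '[[0.025, 0, 0.025], [0, 0, 0.025], [0, 0, 0.025], [0, 0, 0]]' --rotation '[[0, 0, 0], [0, 0, 0], [0, 0, 0], [0, 0, 0]]'

```text
time: 32.4
tool_pos: [568.3, -34.2, 85.4]
eef_rot: [0.707, 0.707, 0.0, 0.0]
contact_force: [1.6, -1.0, 0.3]
gripper_width: 0.333
```

Call:
play_rows --translation '[[0, 0, 0.025], [0, 0, 0.025], [0, 0, 0.025], [0, 0, 0]]' --rotation '[[0, 0, 0], [0, 0, 0], [0, 0, 0], [0, 0, 0]]'

```text
time: 32.8
tool_pos: [567.4, -33.9, 81.4]
eef_rot: [0.707, 0.707, -0.0, -0.001]
contact_force: [1.5, 0.1, -6.8]
gripper_width: 0.337
```

Call:
play_rows --translation '[[0, 0, 0.03], [0, 0, 0.03], [0, 0, 0.03], [0, 0, 0], [0, 0, 0]]' --rotation '[[0, 0, 0], [0, 0, 0], [0, 0, 0], [0, 0, 0], [0, 0, 0]]'

```text
time: 33.3
tool_pos: [567.8, -33.9, 80.7]
eef_rot: [0.707, 0.707, 0.0, 0.0]
contact_force: [-2.1, 0.6, 7.0]
gripper_width: 0.334
```

Call:
play_rows --translation '[[0, 0, 0.03], [0, 0, 0.03], [0, 0, 0], [0, 0, 0]]' --rotation '[[0, 0, 0], [0, 0, 0], [0, 0, 0], [0, 0, 0]]'

```text
time: 33.7
tool_pos: [567.9, -33.9, 80.6]
eef_rot: [0.707, 0.707, 0.0, 0.001]
contact_force: [-5.3, 1.5, 18.9]
gripper_width: 0.338
```

Call:
play_rows --translation '[[0, 0, -0.07], [0, 0, -0.05], [0, 0, 0], [0, 0, 0], [0, 0, 0]]' --rotation '[[0, 0, 0], [0, 0, 0], [0, 0, 0], [0, 0, 0], [0, 0, 0]]' --jaw 100

```text
time: 34.2
tool_pos: [567.7, -33.9, 81.0]
eef_rot: [0.707, 0.707, -0.0, -0.0]
contact_force: [-0.1, -0.4, 0.6]
gripper_width: 0.607
```

```bash
python3 look.py w12;  python3 - <<'E'
from h import *
im=capture('side'); crop(im,200,130,320,250,5,'s12.png')
E
```

```text
34.25 [567.73619834 -33.87267219  80.98435487] [ 7.07074022e-01  7.07139402e-01 -2.10376214e-04 -3.86008860e-04] 90.00529764531379 [568.17510408  40.52955473 260.79846791] 0.6086649171753535
```

View pics/s12.png

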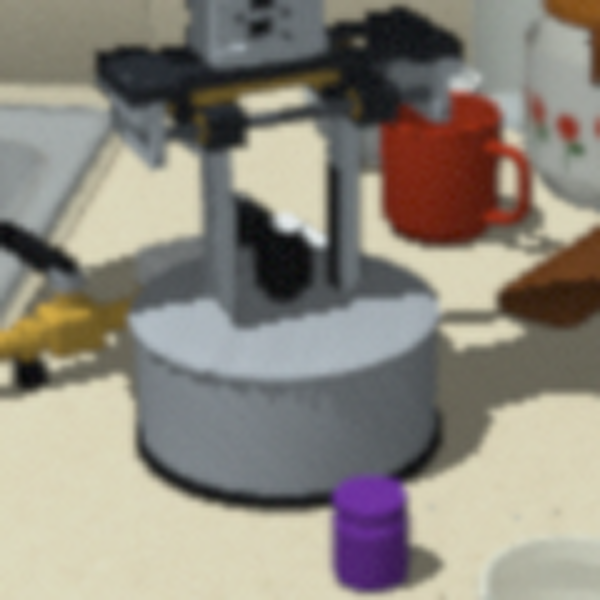

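View pics/w12.png

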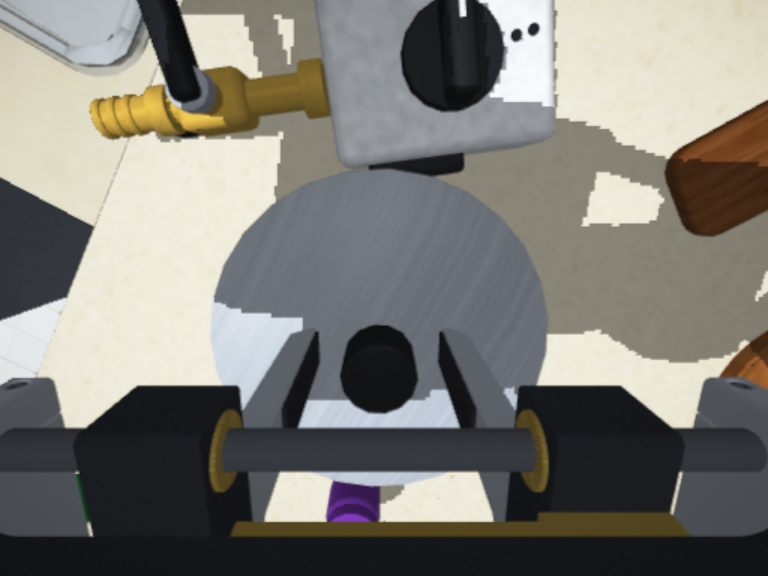

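Call:
play_rows --translation '[[0, 0, -0.4], [0, 0, -0.7], [0, 0, -0.8], [0, 0, -0.8], [0.2, -0.3, -0.3], [0.4, -0.5, 0], [0.5, -0.6, 0], [0.5, -0.6, 0], [0.3, -0.4, 0], [0.2, -0.3, 0], [0, 0, 0], [0, 0, 0], [0, 0, 0], [0, 0, 0]]' --rotation '[[0, 0, 0], [0, 0, 0], [0, 0, 0], [0, 0, 0], [0, 0, 0], [0, 0, 0], [0, 0, 0], [0, 0, 0], [0, 0, 0], [0, 0, 0], [0, 0, 0], [0, 0, 0], [0, 0, 0], [0, 0, 0]]' --jaw 80

```text
time: 35.7
tool_pos: [460.8, 49.5, 201.3]
eef_rot: [0.707, 0.707, 0.0, 0.0]
contact_force: [0.6, -0.7, -0.1]
gripper_width: 0.687
```

```bash
python3 look.py w13;  python3 - <<'E'
from h import *
im=capture('side'); crop(im,200,130,320,250,5,'s13.png')
c=camera_info('wrist')
print(proj(c,[482.9,83.2,65])*1.5)
E
```

```text
35.75 [460.67911899  49.57484355 201.26675063] [ 7.07355985e-01  7.06857488e-01 -4.45015286e-05 -1.00775680e-05] 89.95960747390944 [461.19007293 123.9756952  381.09053418] 0.6851727378191205
[406.62872615 238.46558444]
```

View pics/w13.png

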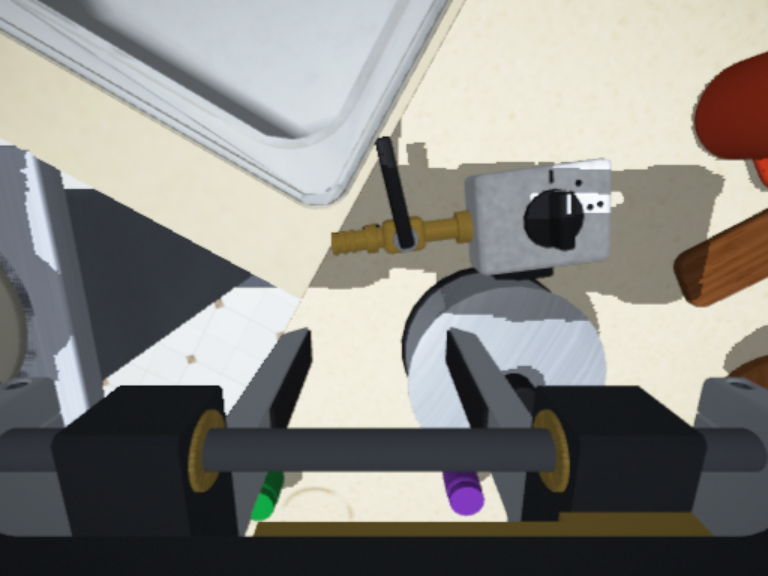

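View pics/s13.png

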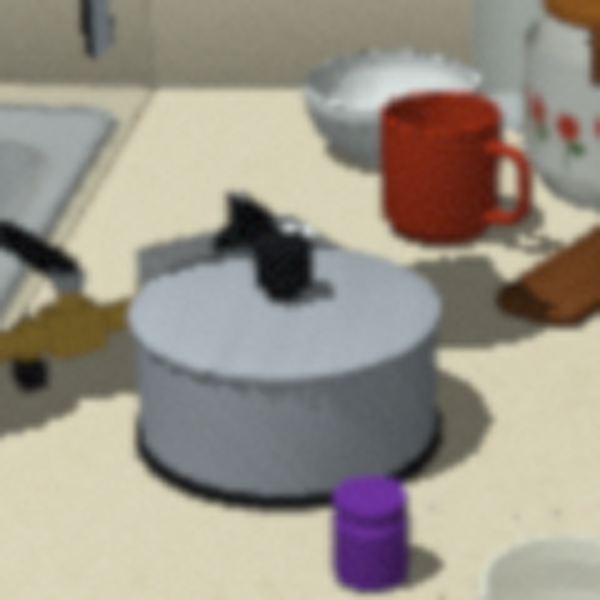

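```bash
python3 - <<'E'
import cv2
im=cv2.imread('pics/w13.png'); cv2.imwrite('pics/w13c.png',cv2.resize(im[120:290,330:630],None,fx=2.6,fy=2.6,interpolation=cv2.INTER_CUBIC))
E
```

```text
(no output)
```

View pics/w13c.png

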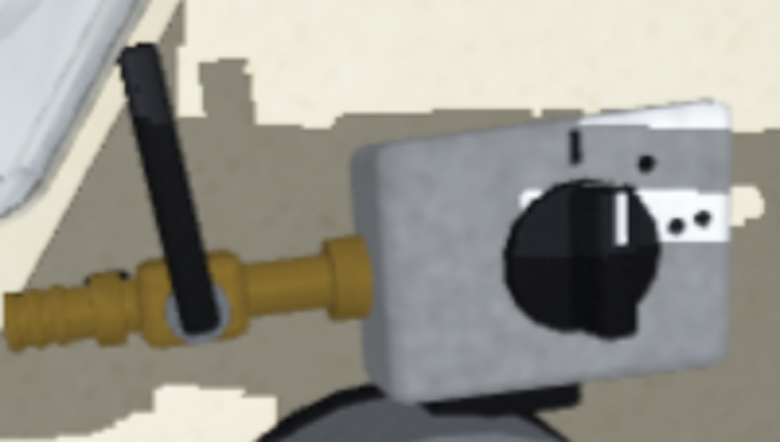

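```bash
python3 - <<'E'
from h import *
c=camera_info('wrist')
G=lambda u,v:((u/2.6+330)/1.5,(v/2.6+120)/1.5)
a=pz(c,*G(203,327),74);b=pz(c,*G(140,50),74);ax=pz(c,*G(197,310),62)
d=b-a;print(a,b,ax,np.hypot(*d[:2]),np.degrees(np.arctan2(d[1],d[0])))
# dial: disc centre z=59, pointer
for uv,z in [((582,256),59),((603,268),82),((621,190),82),((622,243),82),((575,130),52),((575,163),52),((646,163),52),((676,226),52),((703,218),52)]: print(uv,pz(c,*G(*uv),z).round(1))
E
```

```text
[483.48554729  78.7270882   74.        ] [464.63874681 156.01965315  74.        ] [482.43221476  82.20228595  62.        ] 79.55716489198734 103.70343140446268
(582, 256) [600.1  98.1  59. ]
(603, 268) [596.5  96.6  82. ]
(621, 190) [599.  118.2  82. ]
(622, 243) [601.1 103.6  82. ]
(575, 130) [596.8 135.3  52. ]
(575, 163) [597.9 125.6  52. ]
(646, 163) [619.5 125.6  52. ]
(676, 226) [631.2 106.7  52. ]
(703, 218) [639.3 109.1  52. ]
```

Call:
play_rows --translation '[[0, 0, 0], [0, 0, 0], [0.4, 0.15, 0], [0.6, 0.25, 0.3], [0.6, 0.2, 0.6], [0.331, 0.133, 0.7], [0, 0, 0.7], [0, 0, 0.5], [0, 0, 0.4], [0, 0, 0.25], [0, 0, 0.13], [0, 0, 0], [0, 0, 0], [0, 0, 0]]' --rotation '[[0, 0, -6.85], [0, 0, -6.85], [0, 0, 0], [0, 0, 0], [0, 0, 0], [0, 0, 0], [0, 0, 0], [0, 0, 0], [0, 0, 0], [0, 0, 0], [0, 0, 0], [0, 0, 0], [0, 0, 0], [0, 0, 0]]' --jaw 130

```text
time: 37.2
tool_pos: [470.9, 132.1, 59.1]
eef_rot: [0.618, 0.786, 0.001, 0.001]
contact_force: [0.3, -0.3, -1.1]
gripper_width: 0.494
```

```bash
python3 look.py w14
```

```text
37.25 [470.74816807 132.11640186  59.0280207 ] [6.17718112e-01 7.86399150e-01 6.33043603e-04 5.57038562e-04] 103.7005885645137 [453.2866081  204.39205568 238.84401143] 0.48828510093498595
```

View pics/w14.png

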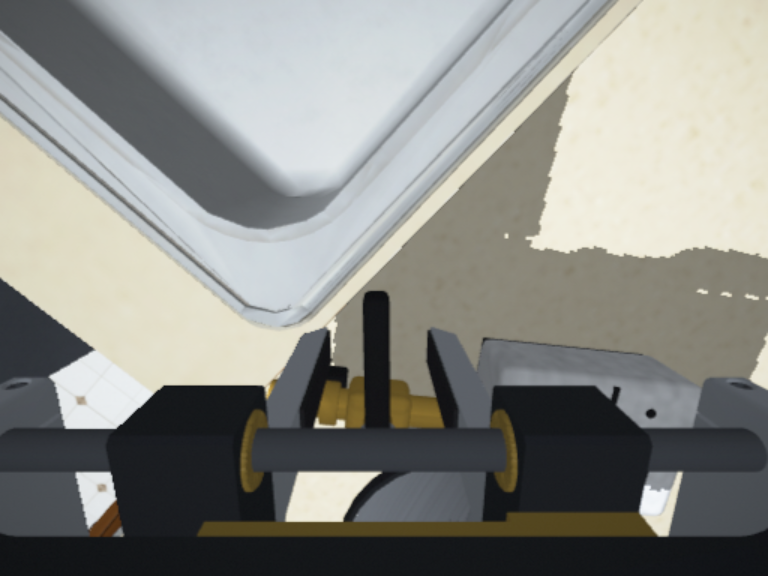

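Call:
play_rows --translation '[[0, 0, 0], [0, 0, 0], [0, 0, 0], [0, 0, 0], [0, 0, 0], [0, 0, 0]]' --rotation '[[0, 0, 0], [0, 0, 0], [0, 0, 0], [0, 0, 0], [0, 0, 0], [0, 0, 0]]' --jaw 255 --force 15

```text
time: 37.85
tool_pos: [470.1, 132.1, 58.3]
eef_rot: [0.618, 0.786, -0.0, -0.0]
contact_force: [0.5, -0.7, 1.3]
gripper_width: 0.124
```

Call:
play_rows --translation '[[-0.007, -0.131, 0], [-0.007, -0.131, 0], [-0.007, -0.131, 0], [-0.007, -0.131, 0], [-0.007, -0.131, 0], [0, 0, 0]]' --rotation '[[0, 0, -6], [0, 0, -6], [0, 0, -6], [0, 0, -6], [0, 0, -6], [0, 0, 0]]'

```text
time: 38.45
tool_pos: [447.1, 119.3, 58.3]
eef_rot: [0.393, 0.919, -0.0, -0.0]
contact_force: [0.4, -0.3, -0.6]
gripper_width: 0.125
```

Call:
play_rows --translation '[[-0.007, -0.131, 0], [-0.007, -0.131, 0], [-0.007, -0.131, 0], [-0.007, -0.131, 0], [-0.007, -0.131, 0], [-0.007, -0.131, 0], [-0.007, -0.131, 0], [-0.007, -0.131, 0], [0, 0, 0]]' --rotation '[[0, 0, -6], [0, 0, -6], [0, 0, -6], [0, 0, -6], [0, 0, -6], [0, 0, -6], [0, 0, -6], [0, 0, -6], [0, 0, 0]]'

```text
time: 39.35
tool_pos: [431.7, 81.3, 58.3]
eef_rot: [-0.014, 1.0, -0.0, -0.0]
contact_force: [-1.2, -1.9, 1.4]
gripper_width: 0.126
```

Call:
play_rows --translation '[[-0.003, -0.065, 0], [-0.003, -0.044, 0], [0, 0, 0], [0, 0, 0]]' --rotation '[[0, 0, -3], [0, 0, -2], [0, 0, 0], [0, 0, 0]]'

```text
time: 39.75
tool_pos: [432.0, 77.3, 58.2]
eef_rot: [-0.057, 0.998, -0.0, -0.001]
contact_force: [-1.4, -1.3, 1.7]
gripper_width: 0.122
```

Call:
play_rows --translation '[[-0.001, -0.022, 0], [-0.001, -0.022, 0], [0, -0.022, 0], [0, 0, 0], [0, 0, 0]]' --rotation '[[0, 0, -1], [0, 0, -1], [0, 0, 0], [0, 0, 0], [0, 0, 0]]'

```text
time: 40.25
tool_pos: [432.1, 76.2, 58.2]
eef_rot: [-0.075, 0.997, 0.001, -0.001]
contact_force: [-3.1, 3.5, 3.7]
gripper_width: 0.125
```

Call:
play_rows --translation '[[0, -0.03, 0], [0, -0.03, 0], [0, 0, 0], [0, 0, 0]]' --rotation '[[0, 0, 0], [0, 0, 0], [0, 0, 0], [0, 0, 0]]'

```text
time: 40.65
tool_pos: [432.2, 76.1, 58.2]
eef_rot: [-0.074, 0.997, 0.004, -0.001]
contact_force: [-2.9, 10.5, 3.7]
gripper_width: 0.124
```

Call:
play_rows --translation '[[0, 0.03, 0], [0, 0.03, 0], [0, 0, 0], [0, 0, 0], [0, 0, 0]]' --rotation '[[0, 0, 0], [0, 0, 0], [0, 0, 0], [0, 0, 0], [0, 0, 0]]' --jaw 160

```text
time: 41.15
tool_pos: [433.2, 74.7, 58.3]
eef_rot: [-0.076, 0.997, -0.0, 0.0]
contact_force: [-0.3, -1.1, 0.7]
gripper_width: 0.372
```

Call:
play_rows --translation '[[0, 0, -0.3], [0, 0, -0.7], [0, 0, -0.8], [0, 0, -0.8], [0, 0, -0.5], [0, 0, -0.4], [0, 0, 0], [0, 0, 0], [0, 0, 0], [0, 0, 0], [0, 0, 0], [0, 0, 0], [0, 0, 0], [0, 0, 0], [0, 0, 0]]' --rotation '[[0, 0, 0], [0, 0, 0], [0, 0, 8.3], [0, 0, 8.3], [0, 0, 8.3], [0, 0, 8.3], [0, 0, 8.3], [0, 0, 8.3], [0, 0, 8.3], [0, 0, 8.3], [0, 0, 8.3], [0, 0, 8.3], [0, 0, 8.3], [0, 0, 0], [0, 0, 0]]' --jaw 140

```text
time: 42.65
tool_pos: [432.9, 74.8, 198.2]
eef_rot: [0.659, 0.752, 0.0, 0.0]
contact_force: [0.0, -0.0, 0.4]
gripper_width: 0.456
```

```bash
python3 look.py w15
```

```text
42.7 [432.85048344  74.7575949  198.21992281] [ 6.59068584e-01  7.52082842e-01 -1.33851430e-06  1.91212047e-05] 97.54224731905671 [423.36669027 148.54899473 378.00976134] 0.4498160949255488
```

View pics/w15.png

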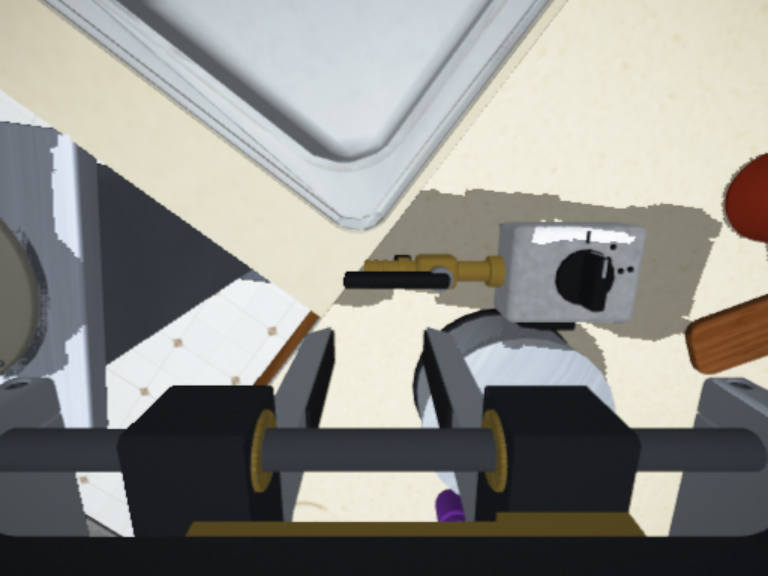

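```bash
python3 - <<'E'
from h import *
im=cv2.imread('pics/w15.png'); cv2.imwrite('pics/w15c.png',cv2.resize(im[205:335,480:660],None,fx=4.2,fy=4.2,interpolation=cv2.INTER_CUBIC))
c=camera_info('wrist')
for z in (52,59,82): print(z,((proj(c,[602,98,z])*1.5)-[480,205])*4.2)
E
```

```text
52 [432.0206299  298.33141414]
59 [449.75362181 306.23277489]
82 [513.56238875 334.66430464]
```

View pics/w15c.png

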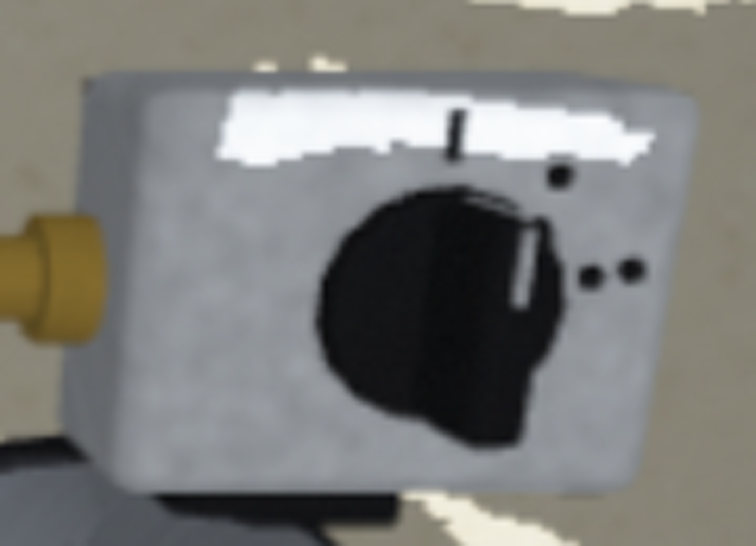

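```bash
python3 - <<'E'
from h import *
c=camera_info('wrist')
G=lambda u,v:((u/4.2+480)/1.5,(v/4.2+205)/1.5)
a=pz(c,*G(520,306),82);b=pz(c,*G(532,226),82);d=b-a
print(a,b,np.degrees(np.arctan2(d[1],d[0])))
for uv,z in [((438,303),59),((455,135),52),((560,175),52),((592,277),52),((630,270),52),((505,440),82),((480,330),82)]:print(pz(c,*G(*uv),z))
E
```

```text
[601.69489235 103.34473183  82.        ] [599.80225122 117.87082814  82.        ] 97.42339097156623
[599.56186986  98.33037655  59.        ]
[597.95551082 130.19043714  52.        ]
[620.31129609 125.26923302  52.        ]
[632.28657166 106.35450888  52.        ]
[639.33620867 108.70929389  52.        ]
[605.9071599   78.30010619  82.        ]
[595.72739164  98.05377364  82.        ]
```

Call:
play_rows --translation '[[0.028, 0.3, 0], [0, 0.6, 0], [0, 0.7, 0], [0, 0.7, 0], [0, 0.7, 0], [0, 0.6, 0.2], [0, 0.4, 0.5], [0, 0.269, 0.6], [0, 0, 0.7], [0, 0, 0.5], [0, 0, 0.4], [0, 0, 0.25], [0, 0, 0.15], [0, 0, 0.08], [0, 0, 0], [0, 0, 0], [0, 0, 0]]' --rotation '[[0, 0, 0], [0, 0, 0], [0, 0, 0], [0, 0, 0], [0, 0, 0], [0, 0, 0], [0, 0, 0], [0, 0, 0], [0, 0, 0], [0, 0, 0], [0, 0, 0], [0, 0, 0], [0, 0, 0], [0, 0, 0], [0, 0, 0], [0, 0, 0], [0, 0, 0]]'

```text
time: 44.4
tool_pos: [602.6, 98.0, 63.9]
eef_rot: [0.66, 0.751, 0.001, 0.001]
contact_force: [-0.1, -0.4, -0.5]
gripper_width: 0.452
```

```bash
python3 look.py w16
```

```text
44.45 [602.5076272   98.03391599  63.8053624 ] [6.59946857e-01 7.51311923e-01 5.48784933e-04 4.89516038e-04] 97.40833293120349 [593.03965671 171.83817644 243.68076089] 0.454880280146039
```

View pics/w16.png

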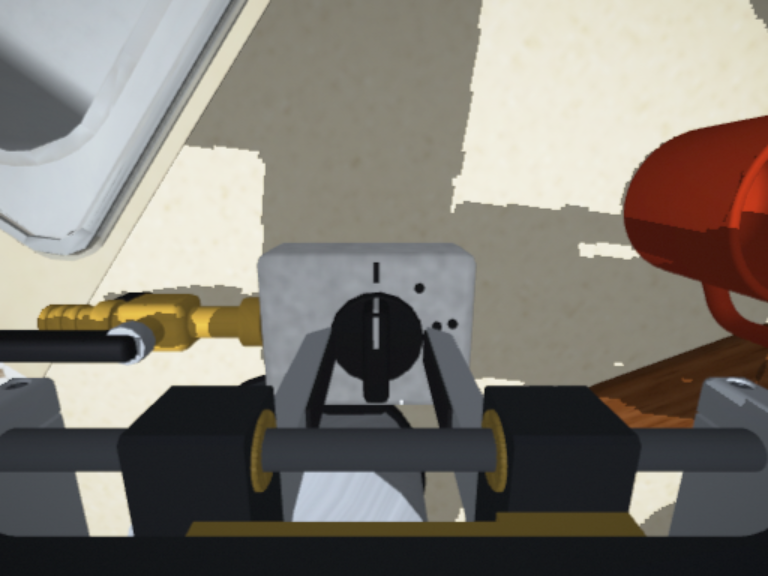

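Call:
play_rows --translation '[[0, 0, 0], [0, 0, 0], [0, 0, 0], [0, 0, 0], [0, 0, 0], [0, 0, 0]]' --rotation '[[0, 0, 0], [0, 0, 0], [0, 0, 0], [0, 0, 0], [0, 0, 0], [0, 0, 0]]' --jaw 255 --force 30

```text
time: 45.05
tool_pos: [601.4, 97.9, 63.1]
eef_rot: [0.66, 0.751, -0.0, -0.0]
contact_force: [-2.1, -1.5, 2.8]
gripper_width: 0.132
```

Call:
play_rows --translation '[[0, 0, -0.08], [0, 0, -0.08], [0, 0, -0.08], [0, 0, -0.06], [0, 0, -0.02], [0, 0, 0], [0, 0, 0]]' --rotation '[[0, 0, 0], [0, 0, 0], [0, 0, 0], [0, 0, 0], [0, 0, 0], [0, 0, 0], [0, 0, 0]]'

```text
time: 45.75
tool_pos: [601.4, 98.0, 75.2]
eef_rot: [0.66, 0.751, -0.001, -0.001]
contact_force: [-1.2, -0.9, -8.2]
gripper_width: 0.123
```

Call:
play_rows --translation '[[0, 0, 0.01], [0, 0, 0], [0, 0, 0], [0, 0, 0], [0, 0, 0], [0, 0, 0], [0, 0, 0], [0, 0, 0], [0, 0, 0], [0, 0, 0], [0, 0, 0], [0, 0, 0]]' --rotation '[[0, 0, 7], [0, 0, 8.1], [0, 0, 8.1], [0, 0, 8.1], [0, 0, 8.1], [0, 0, 8.1], [0, 0, 8.1], [0, 0, 8.1], [0, 0, 8.1], [0, 0, 8.1], [0, 0, 0], [0, 0, 0]]'

```text
time: 46.95
tool_pos: [600.9, 98.2, 75.2]
eef_rot: [0.988, 0.154, -0.001, -0.0]
contact_force: [-3.5, -0.7, -4.7]
gripper_width: 0.122
```

```bash
python3 look.py w17
```

```text
47.0 [600.95350192  98.18751948  75.1584497 ] [ 9.88176951e-01  1.53313507e-01 -1.07379080e-03 -3.59656900e-04] 17.638007945233593 [672.39789263 120.86794424 254.81902606] 0.12270434069441687
```

View pics/w17.png

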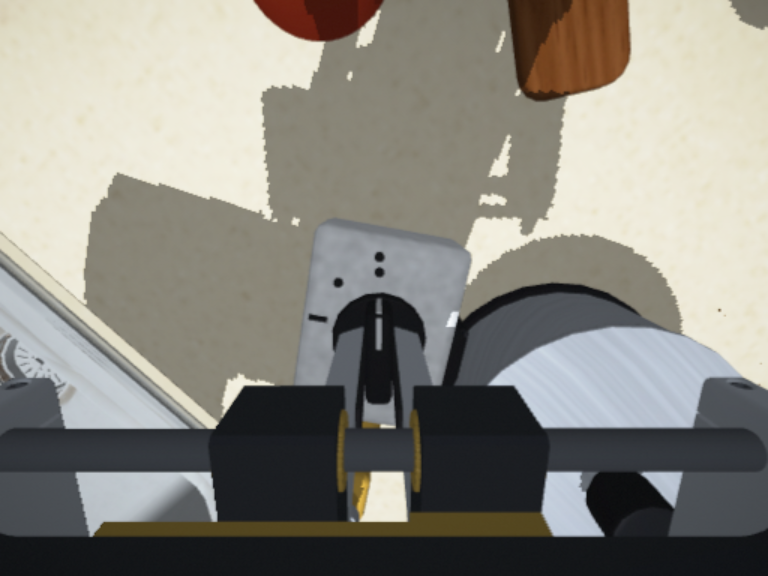

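Call:
play_rows --translation '[[0, 0, 0.06], [0, 0, 0.08], [0, 0, 0.08], [0, 0, 0.08], [0, 0, 0.03], [0, 0, 0.02], [0, 0, 0], [0, 0, 0]]' --rotation '[[0, 0, 0.5], [0, 0, 0], [0, 0, 0], [0, 0, 0], [0, 0, 0], [0, 0, 0], [0, 0, 0], [0, 0, 0]]'

```text
time: 47.8
tool_pos: [601.0, 98.2, 63.0]
eef_rot: [0.989, 0.149, -0.001, -0.0]
contact_force: [-7.1, 0.4, 5.0]
gripper_width: 0.127
```

Call:
play_rows --translation '[[0, 0, 0.03], [0, 0, 0.02], [0, 0, 0], [0, 0, 0]]' --rotation '[[0, 0, 0], [0, 0, 0], [0, 0, 0], [0, 0, 0]]'

```text
time: 48.2
tool_pos: [601.1, 98.2, 62.9]
eef_rot: [0.989, 0.149, -0.0, -0.0]
contact_force: [-9.3, -0.6, 14.1]
gripper_width: 0.125
```

Call:
play_rows --translation '[[0, 0, -0.04], [0, 0, 0], [0, 0, 0], [0, 0, 0], [0, 0, 0]]' --rotation '[[0, 0, 0], [0, 0, 0], [0, 0, 0], [0, 0, 0], [0, 0, 0]]' --jaw 140

```text
time: 48.7
tool_pos: [602.4, 98.0, 60.9]
eef_rot: [0.989, 0.148, 0.0, 0.0]
contact_force: [-0.1, -0.3, 0.5]
gripper_width: 0.453
```

Call:
play_rows --translation '[[0, 0, -0.2], [0, 0, -0.4], [0, 0, -0.4], [0, 0, -0.2], [0, 0, 0], [0, 0, 0], [0, 0, 0], [0, 0, 0], [0, 0, 0]]' --rotation '[[0, 0, 0], [0, 0, 0], [0, 0, 0], [0, 0, 0], [0, 0, 0], [0, 0, 0], [0, 0, 0], [0, 0, 0], [0, 0, 0]]'

```text
time: 49.6
tool_pos: [601.7, 98.0, 108.5]
eef_rot: [0.989, 0.148, -0.001, -0.0]
contact_force: [-0.7, 0.9, -0.3]
gripper_width: 0.45
```

```bash
python3 look.py w18
```

```text
49.65 [601.79460425  97.96677648 108.55923147] [ 9.89011827e-01  1.47835778e-01 -4.27799767e-04 -7.66453508e-05] 17.00305655582503 [673.19340656 119.89147163 288.16573446] 0.45105895858889156
```

View pics/w18.png

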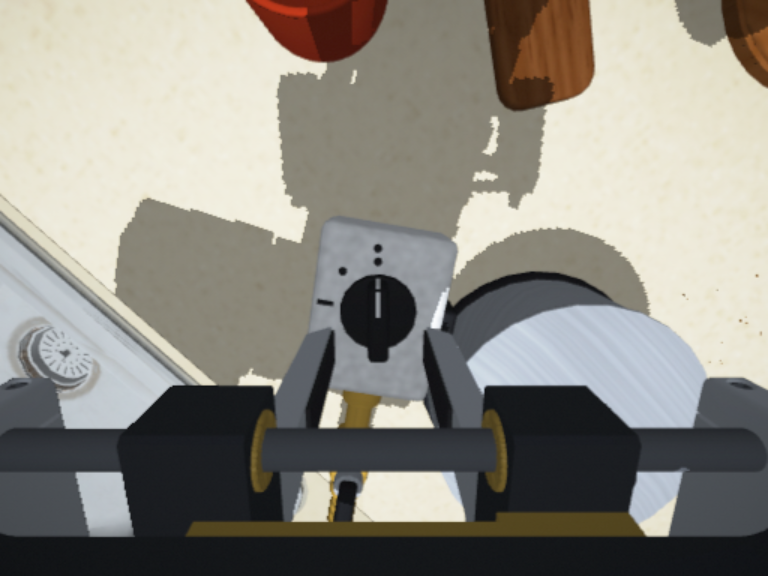

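Call:
play_rows --translation '[[0, 0, -0.5], [0, 0, -0.8], [0, 0, -0.8], [0, 0, -0.8], [-0.3, -0.58, -0.3], [-0.3, -0.58, 0], [-0.3, -0.58, 0], [-0.3, -0.58, 0], [-0.3, -0.58, 0], [-0.3, -0.58, 0], [-0.3, -0.58, 0], [-0.3, -0.58, 0], [0, 0, 0], [0, 0, 0], [0, 0, 0]]' --rotation '[[0, 0, 0], [0, 0, 0], [0, 0, 0], [0, 0, 0], [0, 0, 0], [0, 0, 0], [0, 0, 0], [0, 0, 0], [0, 0, 0], [0, 0, 0], [0, 0, 0], [0, 0, 0], [0, 0, 0], [0, 0, 0], [0, 0, 0]]'

```text
time: 51.15
tool_pos: [456.7, 246.8, 237.0]
eef_rot: [0.989, 0.148, 0.0, 0.0]
contact_force: [-0.4, 0.0, -0.2]
gripper_width: 0.451
```

```bash
python3 look.py w19;  python3 - <<'E'
from h import *
im=capture('side'); crop(im,180,120,330,240,5,'s19.png')
im=capture('top'); crop(im,80,90,340,290,3,'t19.png')
E
```

```text
51.2 [456.74724595 246.7615022  236.95826652] [9.89077622e-01 1.47395412e-01 1.29440898e-04 1.85677601e-04] 16.952034207445983 [527.90662525 268.80785295 416.84875483] 0.4511529113763282
```

View pics/s19.png

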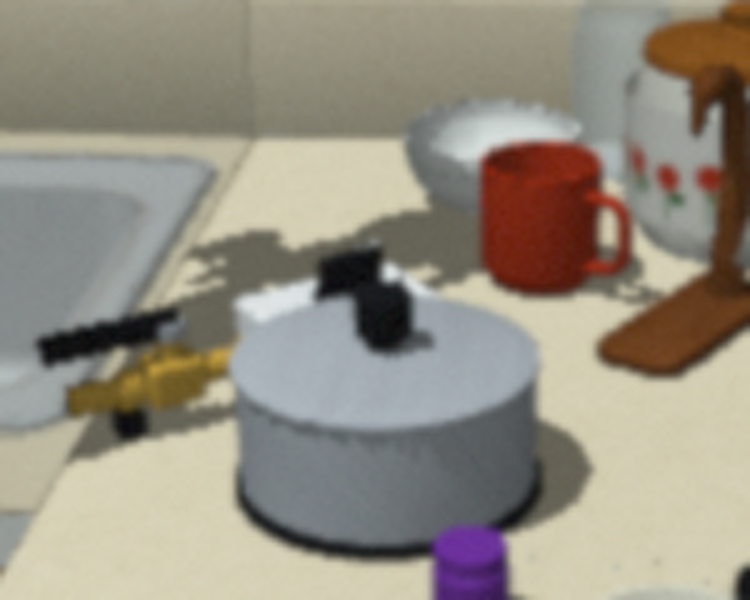

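View pics/t19.png

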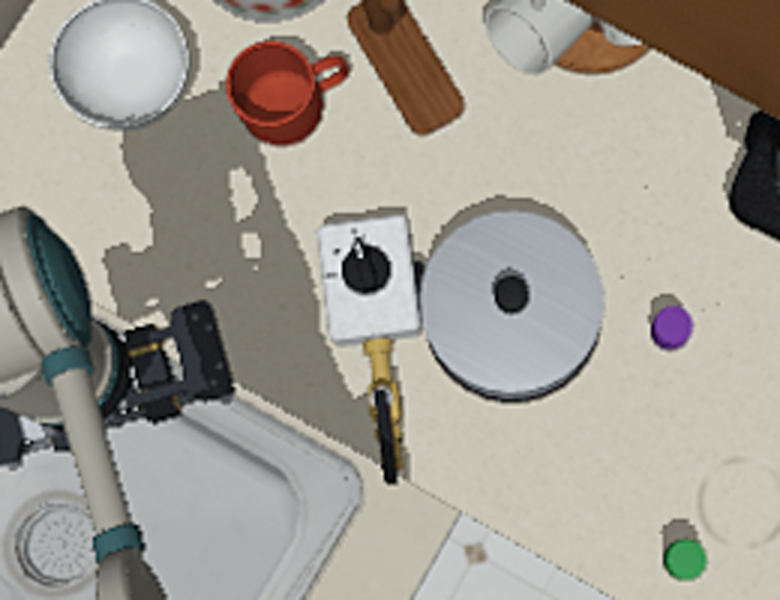

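```bash
python3 -c "
from cell import r
print(r.sign_off())"
```

```text
the job is handed in; nothing more can be done
None
```

The whole job is done and handed in, at about 51 s of the 208 s allowed.

- **Jars:** All three jam jars stand upright in the bath, seen from the top camera before the lid went on. I left the green and purple look-alikes alone.
- **Lid:** It snapped down and held under about 19 N with its origin computed at about 73 mm, the rim height. The side view shows it flush and level.
- **Water cock:** It turned until it hit the hard stop, which pushed back with 10.5 N without moving. The handle lies along the pipe.
- **Dial:** I pulled it up 12 mm, turned it about 80° clockwise to the two dots and pushed it back to its starting height under 14 N. The last wrist picture shows the pointer on the two dots.

The last pictures show the mug where it started. I steered clear of the tall glass jar and felt no unexpected contact, but it is outside the frame of those last pictures. I did not measure the lid's tilt separately. The top camera placed the bath and the lid about 2.5 mm lower in x than the wrist camera did; I used the wrist figures.

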